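# Roll the bonded tube through the guard flaps onto the curing mark

## Task

Clear the glue bottle standing in front of the curing bay's flaps by setting it upright in the small steel tray, then roll the freshly bonded white tube along the bench, in through the pair of sprung flaps, and stop it squarely over the black mark line, about centred on it, with the flaps shut again behind it. The bond is still wet: never lift or pinch the tube, only push it gently so that it rolls. Leave the carton, the jar and the roll of tape where they are.

Things in the scene. Friction and masses are not known exactly. Their poses are not given: they have to be found in the camera images.
- tube: White acrylic cylinder with thin grey end discs, diameter 50 mm, length 120 mm, about 0.2 kg, lying on the bench on the robot's right (-y). Origin at its middle, on its axis (25 mm above the bench when lying); its x axis is the cylinder's axis (y and z turn as it rolls). It rolls easily across its axis and coasts only briefly (a few mm after a slow push).
- bay: Fixed open-topped channel along its own +y, yaw varies. Origin on the bench at mid-mouth, in the plane of the shut flaps. Side guards 45 mm high, 6 thick, inner faces at x = -100 and +100, y = 5 to 250 mm; hinge posts 10 mm thick, 62 high at x = -103, +103, y = 0. No floor plate, lintel or roof. White lamp at its end: front at y = 290, 250 wide, 270 high.
- flap_near (a joint): Angle of the flap on the bay's -x (robot's) side: 0 shut, to 1.5 swung into the bay (+y) on an upright hinge at bay x = -98 mm, y = 0. Grey plate 95 wide, 4 thick, 4 to 54 mm above the bench; the flaps meet at mid-mouth. Weak spring (0.012 Nm shut, 0.042 open) snaps it shut; it opens inwards only. The flaps clear the tube once its axis is 115 mm inside.
- flap_far (a joint): The same for the mirror-image flap on the bay's +x side, hinged at bay x = +98 mm.
- mark: Black line on the bench inside the bay, 170 mm long (along its x, across the bay) and 6 mm wide, flush. Origin at its middle; its axes are parallel to the bay's. It lies 140 to 170 mm inside the bay's mouth, on the bay's middle line.
- bottle: Glue bottle, white plastic with a paper band and a white cap, body diameter 40 mm, total height 95 mm, the shoulders begin above about 60 mm; about 0.12 kg; stands upright on the bench in front of the flaps, in the tube's way. Origin at the centre of its underside, z up.
- tray: Small square open steel tray, fixed to the bench: 90 by 90 mm outside, 20 mm high, walls and floor 4 mm thick. Origin at the centre of its underside; x and y along its sides. On the far side of the bench; it may change places with the carton.
- carton: Bystander: brown cardboard box 65 by 65 mm, 40 mm high, origin at the centre of its underside.
- jar: Bystander: brown glass jar with a steel lid, diameter 56 mm, 80 mm high, on the robot's side of the rolling path. Origin at the centre of its underside.
- tape: Bystander: roll of tape lying flat, outer diameter 90 mm, 25 mm high. Origin at the centre of its underside.

How it is judged:
On the way, in this order (a step that is already met when the one before it is completed fails the run):
1. the bottle stands upright in the tray, before the tube goes in (x of bottle in the frame of tray between -0.032 and 0.032 m and y of bottle in the frame of tray between -0.032 and 0.032 m and height (world z) of bottle below 0.012 m and angle between bottle's own z axis and vertical below 0.1 rad and linear speed of bottle below 0.02 m/s), for 0.2 s.
2. the tube has been pushed in through the flaps (y of tube in the frame of bay above 0.03 m and x of tube in the frame of bay between -0.06 and 0.06 m), for 0.1 s.
At the end, for the whole second after the job is handed in: The bottle stands upright and still in the tray; the tube lies still on the bench, its axis within 9 mm of the mark line and within 0.12 rad of parallel, its middle within 25 mm of the line's middle along the line; both flaps are shut (below 0.06 rad) (all of step 1 and y of tube in the frame of mark between -0.009 and 0.009 m and x of tube in the frame of mark between -0.025 and 0.025 m and angle between the x axis of tube and the x axis of mark, either way round below 0.12 rad and height (world z) of tube below 0.03 m and linear speed of tube below 0.01 m/s and value of joint each of flap_near, flap_far below 0.06 rad); the robot touches nothing.
It fails at once if the tube is lifted off the bench (its middle rises more than 8 mm) (height (world z) of tube above 0.033 m).
It fails at once if the tube is pinched or pushed hard by the fingers (over 15 N) (contact force between the fingers and tube above 15 N).
It fails at once if the carton is moved by more than 15 mm (distance of carton from where it was at the start of the episode above 0.015 m).
It fails at once if the jar is moved by more than 15 mm (distance of jar from where it was at the start of the episode above 0.015 m).
It fails at once if the tape is moved by more than 15 mm (distance of tape from where it was at the start of the episode above 0.015 m).
It also fails if it takes over 69 s, if anything falls off the work surface, if the arm or the gripper's body presses on something with over 40 N, if the wrist force passes 120 N, or if a joint passes its speed limit or range.

## Robot

A 6-joint arm with a two-finger parallel gripper is mounted at the origin on the work surface. World frame = base frame: x ahead of the robot, y to its left, z up, the work surface at z = 0. Lengths are in m, angles in rad, forces in N, time in s.
With the tool pointing down it reaches from about 0.25 to 0.725 m from the base axis. Payload 4 kg.
Tool frame: the origin (TCP) lies at the very end of the fingers, on their centre line; the grasp point (between the pads) lies 19 mm behind it; x points along the fingers, y is the direction in which the jaws open and shut, and the axes are right-handed (so a half turn about x gives the same grasp; the last joint's range is limited). The gripper opens to 85 mm and grips with 20 to 120 N. Pads are 22 mm wide; open, the fingers measure 114 mm over their backs; the gripper's body (76 mm by 85 mm) begins 54 mm behind the grasp point. The pads swing forward as they close: fully open they stand 13 mm farther back than shut.
Start: joints at [-1.127, 0.241, 0.005, 1.335, 0, 1.571], TCP at [0.215, -0.452, 0.231] pointing down, gripper open.
Joint ranges: [-2.72, 2.72], [-1.05, 1.87], [-1.09, 1.28], [-1.99, 2.15], [-1.42, 1.44], [-3.14, 3.14]. Speed limits (rad/s): [2.79, 2.79, 3.14, 3.14, 3.14, 3.14].

## Interface

Orientations are given as a unit quaternion [x, y, z, w].
In Python, from workcell import get_obs, camera, job_done gives the robot as it stands. The module is installed in compiled form; this text tells all that it offers.
- The arm moves only by the tool arm_command, never from a script. Its argument "motion" is a list of rows, each an object of numbers: "x", "y", "z": the shift along the tool's x, y, z in m; "roll": the turn about the tool's x in rad; "fingers": the opening, from 0 (shut) to 1 (fully open). A call has 1 to 20 rows; each row shifts and turns the pose as measured when the row begins, along the tool's axes as they then stand; what a row does not reach is not made up. A row lasts 1/12 s, in which the tool goes at most 41.7 mm and 7.16 degrees, less where a joint would pass 70% of its speed; a pose out of reach is approached as far as the arm can. A call is refused whole if a number of a shift passes 0.0417 or a number of a turn 0.125, either way. A call with a gripper value outside its range is refused whole. The fingers move at their own pace and stop on an object; the grip force is fixed at half the most. Time passes only in rows, so rows that do not move let the fingers close. It gives the time, the measured TCP pose, the force and the opening at its end, in the units of the state.
- get_obs(): the state, without advancing time (a new reading comes with each control period).
- camera(name): name is "scene" or "side" or "wrist"; returns a dict with "frame" (400x640x3 uint8, red, green, blue), "intrinsics" (3x3 intrinsics, pixels), "rvec" (rotation vector, rad) and "tvec" (3), from world to camera coordinates, as OpenCV has them. Camera axes: x right, y down, z forward; pixel columns grow to the right and rows downward; lengths in m; the calibration is good to about 2 mm. A picture is of the moment at which its call begins. There is no depth.
- job_done(): hands the job in, once; it reports no verdict.
The state is a dict: "clock": time; "joint_pos": joint angles; "joint_vel": joint speeds; "tau": joint torques, N m; "eef_pos": TCP position; "tool_rot": TCP orientation; "ft_force": force on the tool from outside, world axes, zero at the start; "ft_torque": the same for the moment, N m; "grip_width": finger opening in m.
Only numpy, scipy, OpenCV 4.12 (cv2) and the standard library are available. Lean on these libraries where they do the work, as an engineer would, in place of code of your own. Each camera call takes 0.05 s, during which the arm holds its last target.

## Working session

There is one attempt and no reset: what is moved stays moved. The work goes in short steps, Python scripts to look and compute and a tool call to move; the robot and the scene stay as the last step left them, time stands still between calls to the robot, and variables do not carry over. Pictures are saved under pics/ and viewed, and the job is handed in when it is done.

Besides the shell and the picture viewer there is one more tool, called as name([rows], argument=value, ...), one row to a line, values as JSON. arm_command: Moves the arm, as the interface text tells. Its arguments: {"type":"object","properties":{"motion":{"type":"array","items":{"type":"object","properties":{"x":{"type":"number"},"y":{"type":"number"},"z":{"type":"number"},"roll":{"type":"number"},"fingers":{"type":"number"}}}}},"required":["motion"]}

```bash
mkdir -p pics
cat > h.py <<'E'
import numpy as np, cv2
from workcell import get_obs, camera, job_done
def snap(name,fn):
    c=camera(name); cv2.imwrite('pics/'+fn+'.png',cv2.cvtColor(c['frame'],cv2.COLOR_RGB2BGR))
    np.savez('pics/'+fn+'.npz',**c); return c
def load(fn): return dict(np.load('pics/'+fn+'.npz'))
def ray(c,uv,z):
    R,_=cv2.Rodrigues(c['rvec']); t=np.array(c['tvec']).ravel()
    o=-R.T@t; uv=np.atleast_2d(np.array(uv,float))
    d=(R.T@np.linalg.inv(c['intrinsics'])@np.c_[uv,np.ones(len(uv))].T).T
    s=(z-o[2])/d[:,2]; return o+s[:,None]*d
def proj(c,P):
    return cv2.projectPoints(np.atleast_2d(np.array(P,float)),c['rvec'],c['tvec'],c['intrinsics'],None)[0].reshape(-1,2)
E
python3 - <<'E'
from h import *
np.set_printoptions(precision=4,suppress=True)
for n in ('scene','side','wrist'):
    c=snap(n,n+'0'); R,_=cv2.Rodrigues(c['rvec']); print(n,-R.T@np.ravel(c['tvec']),R[2])
print(get_obs())
E
```

```text
scene [ 1.1995 -0.1332  0.7651] [-0.6826  0.1107 -0.7224]
side [0.236  0.6531 0.7202] [ 0.2728 -0.7089 -0.6504]
wrist [ 0.2816 -0.4182  0.3725] [-0.2659 -0.1239 -0.956 ]
{'clock': 0.15, 'joint_pos': array([-1.127 ,  0.2412,  0.004 ,  1.3352, -0.    ,  1.5708]), 'joint_vel': array([-0.0005, -0.0018,  0.0035, -0.001 ,  0.002 , -0.0004]), 'tau': array([  0.0018, -37.2636,  25.2638,   0.0124,   0.0001,  -0.    ]), 'eef_pos': array([ 0.2145, -0.4511,  0.2306]), 'tool_rot': array([-0.6896, -0.1562,  0.6899, -0.1551]), 'ft_force': array([0.5881, 0.0915, 0.5401]), 'ft_torque': array([ 0.0325, -0.009 ,  0.0437]), 'grip_width': 0.08536694577674382}
```

View pics/scene0.png

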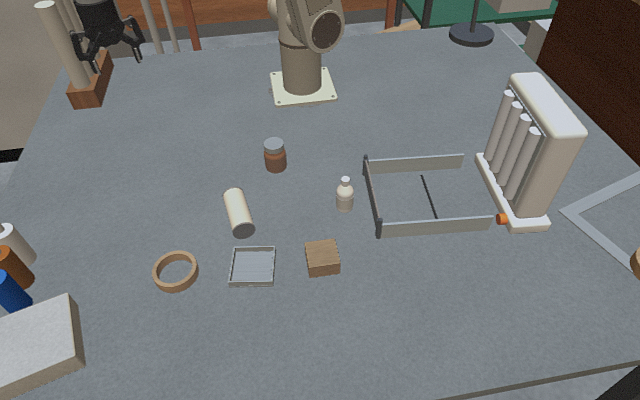

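View pics/side0.png

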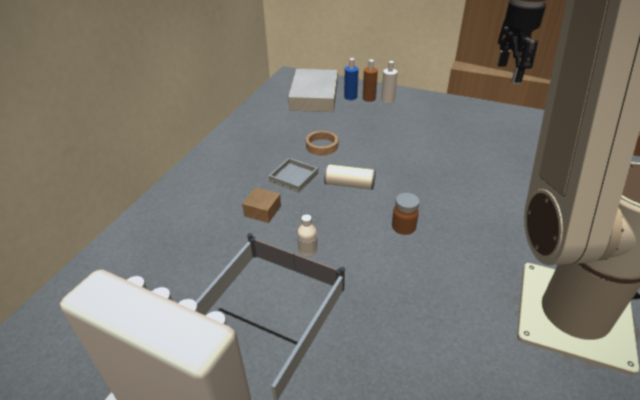

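View pics/wrist0.png

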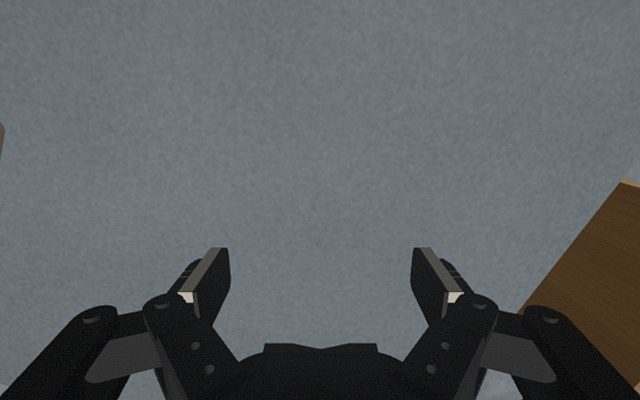

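The scene view shows the tube at about (238,212), bottle (345,195), tray (252,266), carton (322,258), jar (275,155) and tape (175,271). The bay mouth runs from (366,160) to (379,235) and the mark from (422,176) to (436,218). The side view agrees. I'll enlarge both for measuring.

Run:
```python
from h import *
def crop(fn,x0,y0,x1,y1,s,out):
    f=load(fn)['frame'][y0:y1,x0:x1,::-1]
    cv2.imwrite(f'pics/{out}.png',cv2.resize(f,None,fx=s,fy=s,interpolation=cv2.INTER_CUBIC))
crop('scene0',350,130,510,250,5,'c1')
crop('scene0',215,160,375,280,5,'c2')
crop('side0',190,130,390,280,4,'c3')
```

```text
(no output)
```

View pics/c1.png

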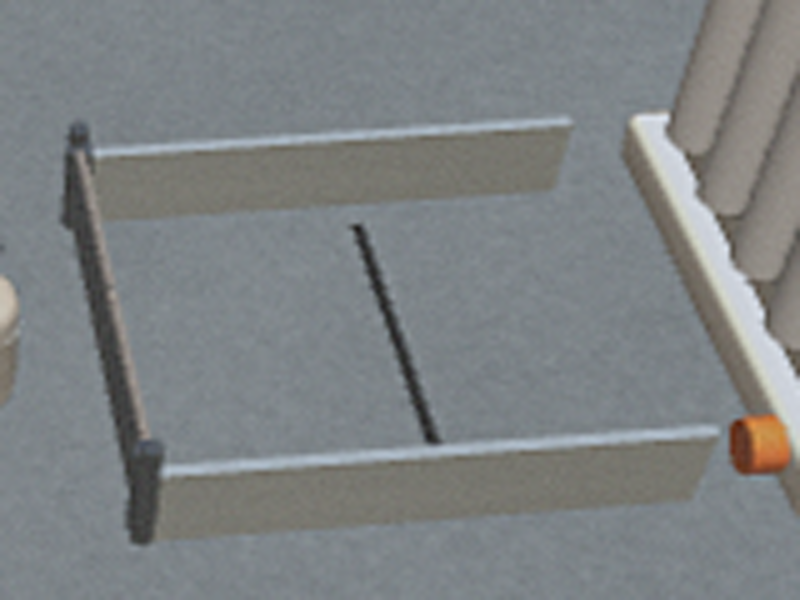

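View pics/c2.png

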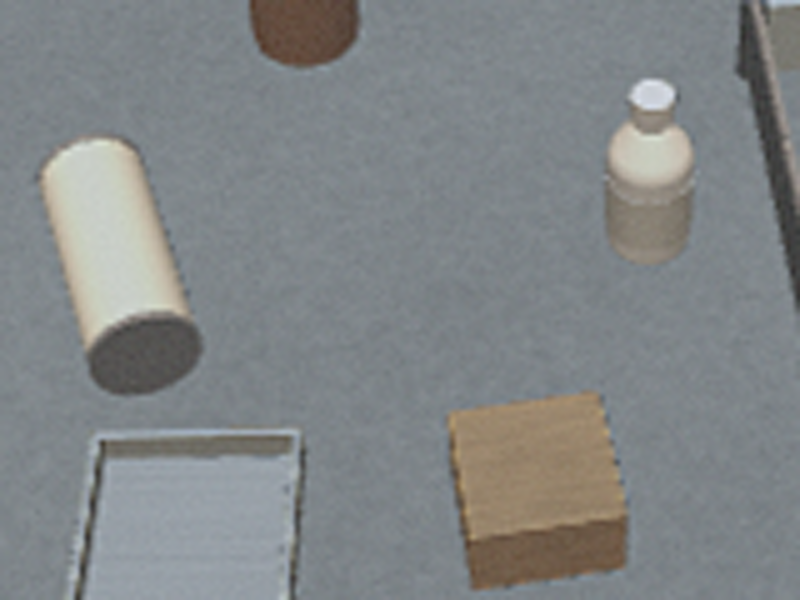

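View pics/c3.png

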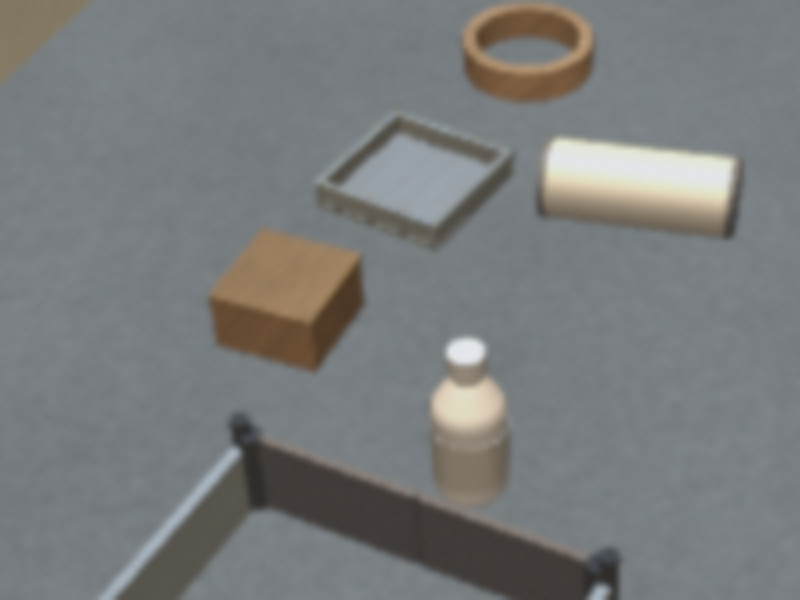

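Run:
```python
from h import *
np.set_printoptions(precision=4,suppress=True)
S=load('scene0');D=load('side0')
s=lambda px,py:(350+px/5,130+py/5); q=lambda px,py:(215+px/5,160+py/5); d=lambda px,py:(190+px/4,130+py/4)
m=ray(S,[s(356,226),s(433,442)],0);print('mark',m,np.linalg.norm(m[0]-m[1]),m.mean(0))
p=ray(S,[s(80,130),s(150,447)],.062);print('posts',p,np.linalg.norm(p[0]-p[1]),p.mean(0))
p2=ray(D,[d(605,556),d(240,423)],.062);print('posts side',p2,np.linalg.norm(p2[0]-p2[1]),p2.mean(0))
print('bottle',ray(S,q(653,95),.095),ray(D,d(466,351),.095))
t=ray(D,[d(318,183),d(400,115),d(513,152),d(437,234)],.02);print('tray side',t,t.mean(0))
t=ray(S,[q(95,433),q(302,432),(274,287),(229,287)],.02);print('tray scene',t,t.mean(0))
print('tube end',ray(S,[q(145,353),q(92,160)],.025)); 
print('tube side',ray(D,[d(544,178),d(735,196)],.025))
for n in ('scene0','side0'):
    c=load(n);h=cv2.cvtColor(c['frame'],cv2.COLOR_RGB2HSV)
    g=c['frame'].astype(int);mk=((g[:,:,0]-g[:,:,2]>15)&(g[:,:,0]>140)).astype(np.uint8)
    nn,l,st,ce=cv2.connectedComponentsWithStats(mk)
    for i in range(1,nn):
        if st[i,4]>150: print(n,st[i],ce[i],ray(c,ce[i],.025))
```

```text
mark [[0.4563 0.2401 0.    ]
 [0.6006 0.2279 0.    ]] 0.14480480230140982 [0.5285 0.234  0.    ]
posts [[0.4266 0.0999 0.062 ]
 [0.6298 0.0802 0.062 ]] 0.20411952158711166 [0.5282 0.0901 0.062 ]
posts side [[0.4273 0.0992 0.062 ]
 [0.6294 0.0818 0.062 ]] 0.2027690036639037 [0.5284 0.0905 0.062 ]
bottle [[0.5292 0.0263 0.095 ]] [[0.5291 0.0243 0.095 ]]
tray side [[ 0.7119 -0.1614  0.02  ]
 [ 0.6953 -0.2468  0.02  ]
 [ 0.611  -0.2353  0.02  ]
 [ 0.622  -0.1414  0.02  ]] [ 0.6601 -0.1962  0.02  ]
tray scene [[ 0.6123 -0.2332  0.02  ]
 [ 0.628  -0.1459  0.02  ]
 [ 0.727  -0.1585  0.02  ]
 [ 0.7108 -0.2462  0.02  ]] [ 0.6695 -0.196   0.02  ]
tube end [[ 0.5763 -0.2094  0.025 ]
 [ 0.4528 -0.2286  0.025 ]]
tube side [[ 0.58   -0.2106  0.025 ]
 [ 0.4641 -0.2356  0.025 ]]
scene0 [375  20  46  14 249] [402.739   27.0241] [[-0.2939  0.4206  0.025 ]]
scene0 [ 518  134   70   83 2188] [550.0928 175.2884] [[0.5393 0.5356 0.025 ]]
scene0 [237 188  16  35 169] [244.4142 205.5089] [[ 0.5015 -0.2049  0.025 ]]
scene0 [512 225  39   8 167] [531.3713 228.485 ] [[0.6855 0.408  0.025 ]]
scene0 [305 239  35  29 791] [321.7472 252.5752] [[ 0.6656 -0.0519  0.025 ]]
scene0 [152 250  45  37 446] [173.7511 268.4933] [[ 0.6497 -0.3556  0.025 ]]
side0 [  263     0   249    93 14764] [369.0984  37.7402] [[ 0.7502 -1.1081  0.025 ]]
side0 [ 565   41   67  207 4304] [598.7349 145.1173] [[-0.058  -0.5979  0.025 ]]
side0 [ 589   61   51  185 3785] [619.2164 173.0351] [[-0.0996 -0.4789  0.025 ]]
side0 [306 130  32  19 192] [321.7031 139.2604] [[ 0.65   -0.3563  0.025 ]]
side0 [325 172  48  13 359] [348.2563 178.3955] [[ 0.5232 -0.2154  0.025 ]]
side0 [243 188  36  22 492] [260.8537 198.3963] [[ 0.6877 -0.0696  0.025 ]]
side0 [298 221  18  22 269] [306.3941 231.8141] [[ 0.5443 -0.0046  0.025 ]]
side0 [ 518  263  121  109 4801] [572.9488 326.785 ] [[0.0122 0.0483 0.025 ]]
side0 [  60  270  175  109 1374] [164.0983 336.3748] [[0.6704 0.3227 0.025 ]]
```

```bash
cat >> h.py <<'E'
from scipy.spatial.transform import Rotation as Ro
def toolinfo():
    o=get_obs(); R=Ro.from_quat(o['tool_rot']).as_matrix()
    print('t',round(float(o['clock']),2),'tcp',np.round(o['eef_pos'],4),'x',np.round(R[:,0],3),'y',np.round(R[:,1],3),'z',np.round(R[:,2],3),'yang',round(float(np.arctan2(R[1,1],R[0,1])),4),'f',np.round(o['ft_force'],2),'g',round(float(o['grip_width']),4),'q',np.round(o['joint_pos'],2))
    return o,R
E
python3 - <<'E'
from h import *
o,R=toolinfo(); S=load('scene0');D=load('side0')
print('jar',ray(S,(275,145),.08),ray(D,(405.5,201),.08))
p=np.array([.529,.025,.2]); print(R.T@(p-o['eef_pos']))
E
```

```text
t 0.15 tcp [ 0.2145 -0.4511  0.2306] x [-0.001  0.001 -1.   ] y [ 0.429 -0.903 -0.002] z [-0.903 -0.429  0.   ] yang -1.127 f [0.59 0.09 0.54] g 0.0854 q [-1.13  0.24  0.    1.34 -0.    1.57]
jar [[ 0.36479995 -0.11547225  0.08      ]] [[ 0.36018605 -0.11557555  0.08      ]]
[ 0.03108848 -0.29488112 -0.48849279]
```

arm_command([
  {"roll":-0.125},
  {"roll":-0.125},
  {"roll":-0.125},
  {"roll":-0.125},
  {"roll":-0.125},
  {"roll":-0.125},
  {"roll":-0.125},
  {"roll":-0.125},
  {"roll":-0.12},
  {"roll":0},
])

```text
schema error: expected keys x, y, z, roll, fingers
```

arm_command([
  {"y":0.018,"z":-0.028},
  {"y":0.018,"z":-0.028},
  {"y":0.018,"z":-0.028},
  {"y":0.018,"z":-0.028},
  {"y":0.018,"z":-0.028},
  {"y":0.018,"z":-0.028},
  {"y":0.018,"z":-0.028},
  {"y":0.018,"z":-0.028},
  {"y":0.018,"z":-0.028},
  {"y":0.018,"z":-0.028},
  {"y":0.018,"z":-0.028},
  {"y":0.018,"z":-0.028},
  {"y":0.018,"z":-0.028},
  {"y":0.018,"z":-0.028},
  {"z":0},
])

```text
schema error: expected keys x, y, z, roll, fingers
```

Run:
```python
from h import *
o,R=toolinfo(); c=snap('wrist','w1')
print(R.T@(np.array([.529,.025,.03])-o['eef_pos']))
```

```text
t 0.15 tcp [ 0.2145 -0.4511  0.2306] x [-0.001  0.001 -1.   ] y [ 0.429 -0.903 -0.002] z [-0.903 -0.429  0.   ] yang -1.127 f [0.59 0.09 0.54] g 0.0854 q [-1.13  0.24  0.    1.34 -0.    1.57]
[ 0.20108825 -0.29460107 -0.48849588]
```

View pics/w1.png

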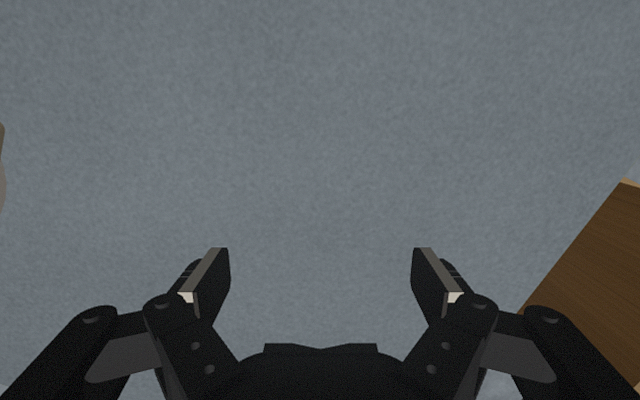

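Every key is required in each row; nothing moved (same picture as before). I'll resend with all of them.

arm_command([
  {"x":0,"y":0,"z":0,"roll":-0.125,"fingers":1},
  {"x":0,"y":0,"z":0,"roll":-0.125,"fingers":1},
  {"x":0,"y":0,"z":0,"roll":-0.125,"fingers":1},
  {"x":0,"y":0,"z":0,"roll":-0.125,"fingers":1},
  {"x":0,"y":0,"z":0,"roll":-0.125,"fingers":1},
  {"x":0,"y":0,"z":0,"roll":-0.125,"fingers":1},
  {"x":0,"y":0,"z":0,"roll":-0.125,"fingers":1},
  {"x":0,"y":0,"z":0,"roll":-0.125,"fingers":1},
  {"x":0,"y":0,"z":0,"roll":-0.12,"fingers":1},
  {"x":0,"y":0,"z":0,"roll":0,"fingers":1},
])

```text
clock: 1.03
eef_pos: [0.2137, -0.4494, 0.2279]
tool_rot: [0.499, 0.504, -0.497, 0.499]
ft_force: [0.4, -0.1, -0.6]
grip_width: 0.0854
```

arm_command([
  {"x":0,"y":0.02,"z":-0.03,"roll":0,"fingers":1},
  {"x":0,"y":0.02,"z":-0.03,"roll":0,"fingers":1},
  {"x":0,"y":0.02,"z":-0.03,"roll":0,"fingers":1},
  {"x":0,"y":0.02,"z":-0.03,"roll":0,"fingers":1},
  {"x":0,"y":0.02,"z":-0.03,"roll":0,"fingers":1},
  {"x":0,"y":0.02,"z":-0.03,"roll":0,"fingers":1},
  {"x":0,"y":0.02,"z":-0.03,"roll":0,"fingers":1},
  {"x":0,"y":0.02,"z":-0.03,"roll":0,"fingers":1},
  {"x":0,"y":0.02,"z":-0.03,"roll":0,"fingers":1},
  {"x":0,"y":0.02,"z":-0.03,"roll":0,"fingers":1},
  {"x":0,"y":0.02,"z":-0.03,"roll":0,"fingers":1},
  {"x":0,"y":0.02,"z":-0.03,"roll":0,"fingers":1},
  {"x":0,"y":0.02,"z":-0.03,"roll":0,"fingers":1},
  {"x":0,"y":0.02,"z":-0.03,"roll":0,"fingers":1},
  {"x":0,"y":0.02,"z":-0.03,"roll":0,"fingers":1},
  {"x":0,"y":0,"z":0,"roll":0,"fingers":1},
])

```text
clock: 2.37
eef_pos: [0.5358, 0.0126, 0.2269]
tool_rot: [0.516, 0.487, -0.513, 0.483]
ft_force: [0.4, -0.4, -0.5]
grip_width: 0.0852
```

Run:
```python
from h import *
o,R=toolinfo(); c=snap('wrist','w2')
print(R.T@(np.array([.529,.025,.03])-o['eef_pos']))
```

```text
t 2.37 tcp [0.5358 0.0126 0.2269] x [-0.001  0.006 -1.   ] y [ 0.998 -0.059 -0.001] z [-0.059 -0.998 -0.006] yang -0.0586 f [ 0.36 -0.4  -0.5 ] g 0.0852 q [0.02 0.31 0.09 1.35 0.01 1.65]
[ 0.19699617 -0.00721249 -0.01082146]
```

View pics/w2.png

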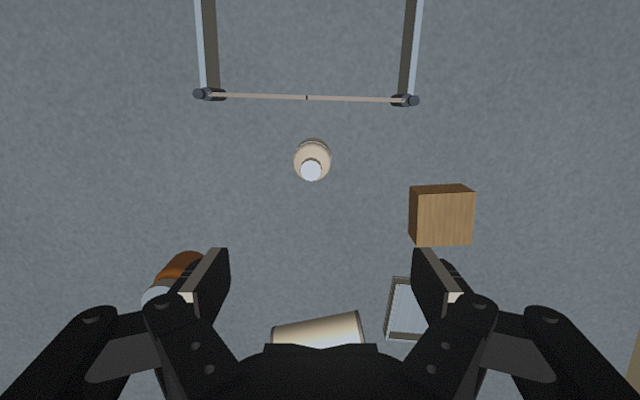

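The wrist view shows the bottle's cap at (311,170), flap seam at (307,97), posts at (199,93) and (412,101), and tube partly visible at (318,328).

Run:
```python
from h import *
c=load('w2')
print('cap',ray(c,(311,170),.095));print('posts',ray(c,[(199,93),(413,101)],.062),'seam',ray(c,(307,97),.054))
print('tube silhouette far edge ends', ray(c,[(271,328),(357,312)],.035))
```

```text
cap [[0.52758302 0.02729932 0.095     ]]
posts [[0.42550397 0.10037453 0.062     ]
 [0.62745647 0.08125478 0.062     ]] seam [[0.52676985 0.09087479 0.054     ]]
tube silhouette far edge ends [[ 0.45914098 -0.1916803   0.035     ]
 [ 0.57105876 -0.17365049  0.035     ]]
```

arm_command([
  {"x":0.01,"y":-0.004,"z":-0.007,"roll":0,"fingers":1},
  {"x":0.01,"y":-0.004,"z":-0.007,"roll":0,"fingers":1},
  {"x":0.03,"y":0,"z":0,"roll":0,"fingers":1},
  {"x":0.03,"y":0,"z":0,"roll":0,"fingers":1},
  {"x":0,"y":0,"z":0,"roll":0,"fingers":1},
])

```text
clock: 2.83
eef_pos: [0.5258, 0.0237, 0.1458]
tool_rot: [0.518, 0.483, -0.517, 0.481]
ft_force: [-1.8, -0.4, -1.0]
grip_width: 0.0851
```

Run:
```python
from h import *
o,R=toolinfo()
print(R.T@(np.array([.5283,.0258,.03])-o['eef_pos']))
```

```text
t 2.83 tcp [0.5258 0.0237 0.1458] x [-0.001  0.002 -1.   ] y [ 0.997 -0.071 -0.001] z [-0.071 -0.997 -0.002] yang -0.0716 f [-1.84 -0.36 -1.05] g 0.0851 q [ 0.04  0.34 -0.08  1.15  0.    1.69]
[ 0.11584793  0.00245322 -0.00196763]
```

arm_command([
  {"x":0.025,"y":0.001,"z":-0.001,"roll":0,"fingers":1},
  {"x":0.025,"y":0.001,"z":-0.001,"roll":0,"fingers":1},
  {"x":0.025,"y":0,"z":0,"roll":0,"fingers":1},
  {"x":0.02,"y":0,"z":0,"roll":0,"fingers":1},
  {"x":0.01,"y":0,"z":0,"roll":0,"fingers":1},
  {"x":0.006,"y":0,"z":0,"roll":0,"fingers":1},
  {"x":0,"y":0,"z":0,"roll":0,"fingers":1},
])

```text
clock: 3.42
eef_pos: [0.5292, 0.0196, 0.0388]
tool_rot: [0.523, 0.476, -0.521, 0.478]
ft_force: [-0.1, -0.5, -0.6]
grip_width: 0.0856
```

arm_command([
  {"x":0.006,"y":-0.001,"z":-0.006,"roll":0,"fingers":1},
  {"x":0.003,"y":0,"z":0,"roll":0,"fingers":1},
  {"x":0,"y":0,"z":0,"roll":0,"fingers":1},
])

```text
clock: 3.67
eef_pos: [0.5315, 0.0256, 0.0326]
tool_rot: [0.525, 0.474, -0.52, 0.479]
ft_force: [-0.3, 0.9, -0.2]
grip_width: 0.0852
```

arm_command([
  {"x":0,"y":0,"z":0,"roll":0,"fingers":0.3},
  {"x":0,"y":0,"z":0,"roll":0,"fingers":0.3},
  {"x":0,"y":0,"z":0,"roll":0,"fingers":0.3},
  {"x":0,"y":0,"z":0,"roll":0,"fingers":0.3},
  {"x":0,"y":0,"z":0,"roll":0,"fingers":0.3},
  {"x":0,"y":0,"z":0,"roll":0,"fingers":0.3},
  {"x":0,"y":0,"z":0,"roll":0,"fingers":0.3},
  {"x":0,"y":0,"z":0,"roll":0,"fingers":0.3},
])

```text
clock: 4.33
eef_pos: [0.5332, 0.0262, 0.0354]
tool_rot: [0.526, 0.473, -0.518, 0.48]
ft_force: [-0.6, 0.0, -0.6]
grip_width: 0.0389
```

Run:
```python
from h import *
o,R=toolinfo();snap('wrist','w3')
```

```text
t 4.33 tcp [0.5332 0.0262 0.0354] x [ 0.015  0.001 -1.   ] y [ 0.996 -0.091  0.014] z [-0.091 -0.996 -0.002] yang -0.0915 f [-0.6   0.03 -0.63] g 0.0389 q [ 0.05  0.46 -0.22  0.87  0.    1.71]
```

View pics/w3.png

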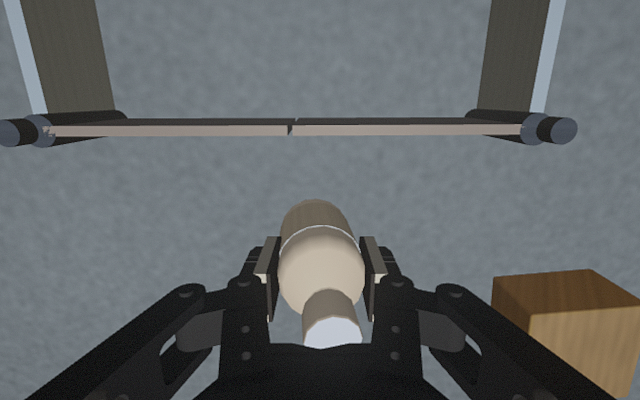

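arm_command([
  {"x":-0.01,"y":0,"z":0,"roll":0,"fingers":0},
  {"x":-0.02,"y":0,"z":0,"roll":0,"fingers":0},
  {"x":-0.03,"y":0,"z":0,"roll":0,"fingers":0},
  {"x":-0.03,"y":0,"z":0,"roll":0,"fingers":0},
  {"x":-0.01,"y":0,"z":0,"roll":0,"fingers":0},
])

```text
clock: 4.8
eef_pos: [0.5274, 0.0257, 0.1362]
tool_rot: [0.523, 0.476, -0.522, 0.477]
ft_force: [0.3, -0.5, -0.1]
grip_width: 0.0385
```

arm_command([
  {"x":0,"y":0.015,"z":0.021,"roll":0,"fingers":0},
  {"x":0,"y":0.015,"z":0.021,"roll":0,"fingers":0},
  {"x":0,"y":0.015,"z":0.021,"roll":0,"fingers":0},
  {"x":0,"y":0.015,"z":0.021,"roll":0,"fingers":0},
  {"x":0,"y":0.015,"z":0.021,"roll":0,"fingers":0},
  {"x":0,"y":0.015,"z":0.021,"roll":0,"fingers":0},
  {"x":0,"y":0.015,"z":0.021,"roll":0,"fingers":0},
  {"x":0,"y":0.015,"z":0.021,"roll":0,"fingers":0},
  {"x":0,"y":0.015,"z":0.021,"roll":0,"fingers":0},
  {"x":0,"y":0,"z":0,"roll":0,"fingers":0},
])

```text
clock: 5.63
eef_pos: [0.6522, -0.1821, 0.1506]
tool_rot: [0.525, 0.474, -0.517, 0.482]
ft_force: [-0.3, -0.0, -0.7]
grip_width: 0.0387
```

Run:
```python
from h import *
o,R=toolinfo();snap('wrist','w4');snap('scene','s4')
print(R.T@(np.array([.663,-.197,.04])-o['eef_pos']))
```

```text
t 5.63 tcp [ 0.6522 -0.1821  0.1506] x [ 0.016 -0.001 -1.   ] y [ 0.996 -0.086  0.016] z [-0.086 -0.996 -0.001] yang -0.086 f [-0.31 -0.05 -0.68] g 0.0387 q [-0.27  0.63  0.39  1.32  0.    1.38]
[0.11076225 0.01028948 0.01401811]
```

View pics/w4.png

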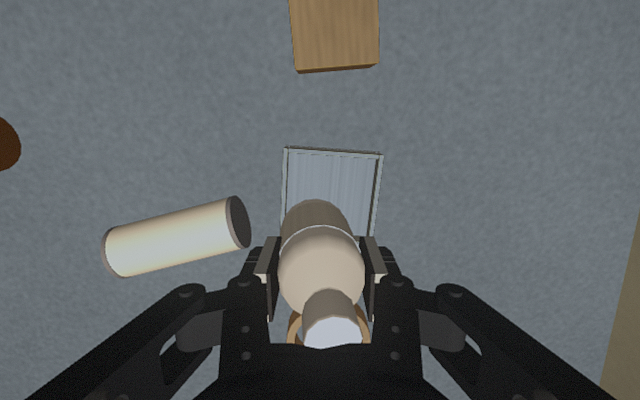

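View pics/s4.png

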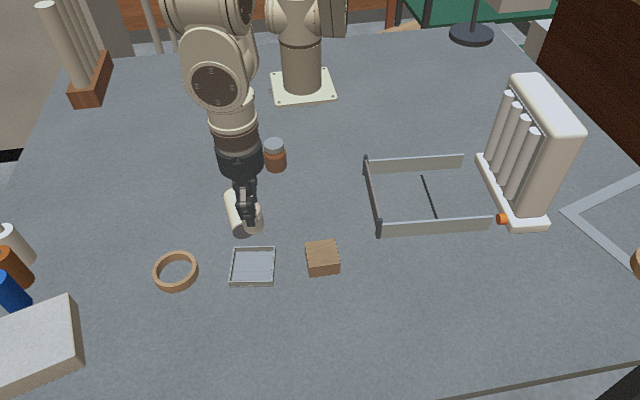

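Wrist view: bottle held upright over the tray, whose far rim corners are at (285,147) and (383,153). The tube shows fully, with its near end disc at (238,222) and far end at about (113,254).

Run:
```python
from h import *
c=load('w4');t=ray(c,[(284.5,146.5),(383.5,153.5)],.02);print(t)
d=t[1]-t[0];print('len',np.linalg.norm(d));u=d/np.linalg.norm(d);print('center',t.mean(0)+.045*np.array([u[1],-u[0],0]))
print('tube',ray(c,[(239,222),(115,254)],.025))
e=ray(c,[(110,231),(232,196),(125,276),(246,248)],.025);print(e)
```

```text
[[ 0.62544357 -0.14456556  0.02      ]
 [ 0.71220163 -0.15851433  0.02      ]]
len 0.08787223314492698
center [ 0.66167933 -0.19596937  0.02      ]
tube [[ 0.57576634 -0.20958129  0.025     ]
 [ 0.45372706 -0.2310805   0.025     ]]
[[ 0.4557281  -0.20742412  0.025     ]
 [ 0.57359535 -0.18402473  0.025     ]
 [ 0.45671119 -0.25528659  0.025     ]
 [ 0.57805648 -0.23654058  0.025     ]]
```

arm_command([
  {"x":0,"y":0.005,"z":0.007,"roll":0,"fingers":0},
  {"x":0.01,"y":0.004,"z":0.006,"roll":0,"fingers":0},
  {"x":0.025,"y":0,"z":0,"roll":0,"fingers":0},
  {"x":0.025,"y":0,"z":0,"roll":0,"fingers":0},
  {"x":0.02,"y":0,"z":0,"roll":0,"fingers":0},
  {"x":0,"y":0,"z":0,"roll":0,"fingers":0},
])

```text
clock: 6.23
eef_pos: [0.6587, -0.187, 0.07]
tool_rot: [0.524, 0.477, -0.514, 0.483]
ft_force: [-1.5, 0.8, -2.2]
grip_width: 0.0385
```

Run:
```python
from h import *
o,R=toolinfo()
print(R.T@(np.array([.662,-.1965,.04])-o['eef_pos']))
```

```text
t 6.23 tcp [ 0.6587 -0.187   0.07  ] x [ 0.016  0.004 -1.   ] y [ 0.997 -0.078  0.015] z [-0.078 -0.997 -0.005] yang -0.0781 f [-1.49  0.78 -2.18] g 0.0385 q [-0.28  0.69  0.29  1.16  0.01  1.37]
[0.03004715 0.00356621 0.00933423]
```

arm_command([
  {"x":0,"y":0.003,"z":0.01,"roll":0,"fingers":0},
  {"x":0.012,"y":0,"z":0.001,"roll":0,"fingers":0},
  {"x":0.009,"y":0,"z":0,"roll":0,"fingers":0},
  {"x":0,"y":0,"z":0,"roll":0,"fingers":0},
])

```text
clock: 6.57
eef_pos: [0.6614, -0.1972, 0.0491]
tool_rot: [0.524, 0.478, -0.513, 0.484]
ft_force: [-0.6, 0.6, -1.7]
grip_width: 0.0385
```

arm_command([
  {"x":0.004,"y":0,"z":0,"roll":0,"fingers":0},
  {"x":0.003,"y":0,"z":0,"roll":0,"fingers":0},
  {"x":0.002,"y":0,"z":0,"roll":0,"fingers":0},
  {"x":0,"y":0,"z":0,"roll":0,"fingers":0},
])

```text
clock: 6.9
eef_pos: [0.6628, -0.1976, 0.0412]
tool_rot: [0.524, 0.477, -0.513, 0.485]
ft_force: [0.2, 0.3, -0.5]
grip_width: 0.0385
```

arm_command([
  {"x":0.002,"y":0,"z":0,"roll":0,"fingers":0},
  {"x":0,"y":0,"z":0,"roll":0,"fingers":0},
])

```text
clock: 7.07
eef_pos: [0.6634, -0.1977, 0.0398]
tool_rot: [0.525, 0.477, -0.512, 0.485]
ft_force: [0.5, 0.9, -1.0]
grip_width: 0.0383
```

Run:
```python
from h import *
toolinfo();snap('side','d5');snap('scene','s5')
f=[load(n)['frame'][y:y+130,x:x+130,::-1] for n,x,y in(('d5',240,80),('s5',180,180))]
cv2.imwrite('pics/c5.png',cv2.resize(np.hstack(f),None,fx=3,fy=3))
```

```text
t 7.07 tcp [ 0.6634 -0.1977  0.0398] x [ 0.021  0.003 -1.   ] y [ 0.997 -0.075  0.021] z [-0.075 -0.997 -0.004] yang -0.0753 f [ 0.54  0.86 -0.97] g 0.0383 q [-0.29  0.73  0.28  1.1   0.01  1.35]
```

View pics/c5.png

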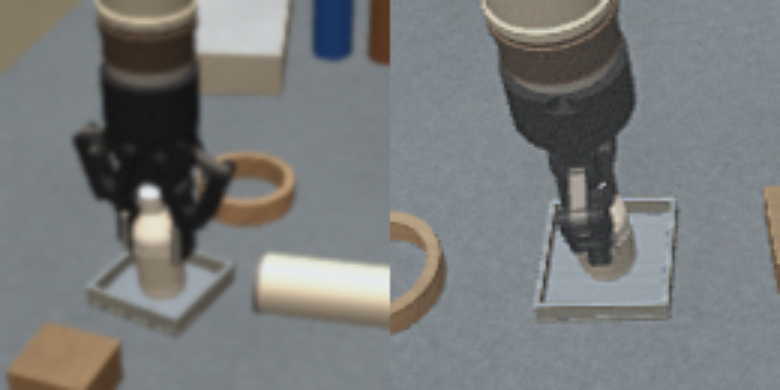

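Both views show the bottle inside the tray, upright, so I'll release it.

arm_command([
  {"x":0,"y":0,"z":0,"roll":0,"fingers":0.55},
  {"x":0,"y":0,"z":0,"roll":0,"fingers":0.65},
  {"x":0,"y":0,"z":0,"roll":0,"fingers":0.75},
  {"x":0,"y":0,"z":0,"roll":0,"fingers":0.75},
  {"x":-0.01,"y":0,"z":0,"roll":0,"fingers":0.8},
  {"x":-0.02,"y":0,"z":0,"roll":0,"fingers":0.9},
  {"x":-0.03,"y":0,"z":0,"roll":0,"fingers":1},
  {"x":-0.03,"y":0,"z":0,"roll":0,"fingers":1},
  {"x":-0.03,"y":0,"z":0,"roll":0,"fingers":1},
  {"x":0,"y":0,"z":0,"roll":0,"fingers":1},
])

```text
clock: 8.0
eef_pos: [0.6596, -0.1976, 0.1671]
tool_rot: [0.524, 0.477, -0.513, 0.484]
ft_force: [1.5, -0.6, 2.1]
grip_width: 0.0853
```

Run:
```python
from h import *
o,R=toolinfo();snap('side','d6');snap('wrist','w6')
print(R.T@(np.array([.516,-.221,.15])-o['eef_pos']))
```

```text
t 8.0 tcp [ 0.6596 -0.1976  0.1671] x [ 0.018  0.004 -1.   ] y [ 0.997 -0.075  0.018] z [-0.075 -0.997 -0.005] yang -0.0752 f [ 1.53 -0.63  2.09] g 0.0853 q [-0.29  0.64  0.46  1.37  0.01  1.35]
[ 0.01433876 -0.1417358   0.03420323]
```

View pics/d6.png

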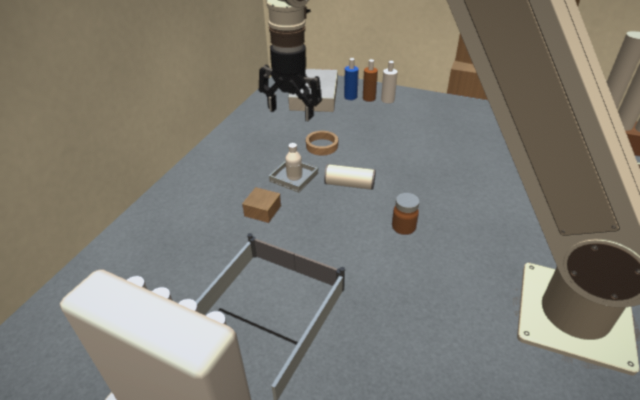

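View pics/w6.png

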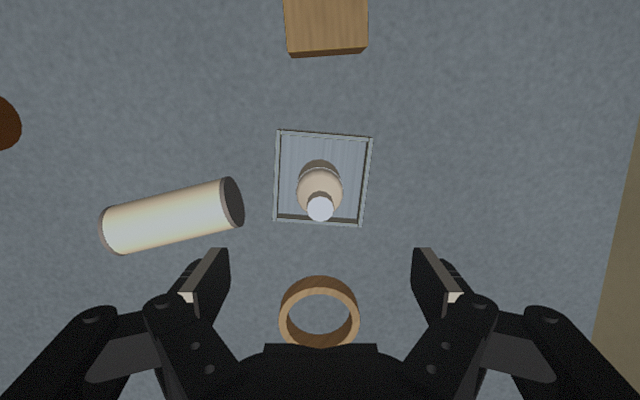

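The bottle stands upright in the tray in both views, with its cap at (320,209) in the wrist view. Next I go over the tube and turn it in place with open fingers acting as a couple, not a grip.

arm_command([
  {"x":0,"y":-0.028,"z":0.007,"roll":0,"fingers":1},
  {"x":0,"y":-0.028,"z":0.007,"roll":0,"fingers":1},
  {"x":0,"y":-0.028,"z":0.007,"roll":0,"fingers":1},
  {"x":0,"y":-0.028,"z":0.007,"roll":0,"fingers":1},
  {"x":0,"y":-0.028,"z":0.007,"roll":0,"fingers":1},
  {"x":0,"y":0,"z":0,"roll":-0.12,"fingers":1},
  {"x":0,"y":0,"z":0,"roll":-0.12,"fingers":1},
  {"x":0,"y":0,"z":0,"roll":-0.12,"fingers":1},
  {"x":0,"y":0,"z":0,"roll":-0.12,"fingers":1},
  {"x":0,"y":0,"z":0,"roll":-0.12,"fingers":1},
  {"x":0,"y":0,"z":0,"roll":-0.12,"fingers":1},
  {"x":0,"y":0,"z":0,"roll":-0.12,"fingers":1},
  {"x":0,"y":0,"z":0,"roll":-0.12,"fingers":1},
  {"x":0,"y":0,"z":0,"roll":-0.12,"fingers":1},
  {"x":0,"y":0,"z":0,"roll":-0.12,"fingers":1},
  {"x":0,"y":0,"z":0,"roll":-0.12,"fingers":1},
  {"x":0,"y":0,"z":0,"roll":0,"fingers":1},
])

```text
clock: 9.52
eef_pos: [0.4895, -0.2139, 0.1348]
tool_rot: [0.102, 0.714, -0.087, 0.687]
ft_force: [-0.3, 0.2, 0.1]
grip_width: 0.0855
```

Run:
```python
from h import *
o,R=toolinfo();c=snap('wrist','w7');snap('side','d7')
print(R.T@(np.array([.516,-.221,.15])-o['eef_pos']))
```

```text
t 9.52 tcp [ 0.4895 -0.2139  0.1348] x [-0.034  0.025 -0.999] y [0.265 0.964 0.015] z [ 0.964 -0.264 -0.04 ] yang 1.3027 f [-0.35  0.15  0.1 ] g 0.0855 q [-0.42  0.4  -0.03  1.18  0.01 -0.15]
[-0.01623396  0.00042347  0.02681853]
```

View pics/w7.png

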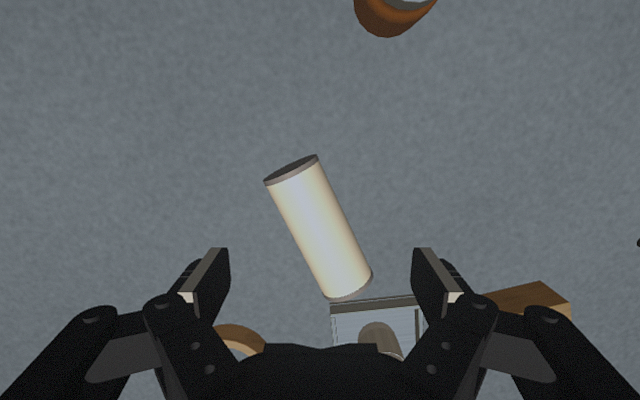

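The wrist view shows the tube from the end disc at about (291,169) to (349,285), about 25° off the image vertical as planned.

Run:
```python
from h import *
c=load('w7')
e=ray(c,[(265,183),(317,157),(330,298),(372,274)],.03);print(e)
a=ray(c,[(291,169),(350,287)],.025);print(a,a.mean(0))
g=c['frame'].astype(int);mk=((g[:,:,0]-g[:,:,2]>8)&(g[:,:,0]>110)).astype(np.uint8)
mk[300:]=0;mk[:140]=0;mk[:,:240]=0;mk[:,395:]=0
cs=max(cv2.findContours(mk,0,2)[0],key=cv2.contourArea);r=cv2.minAreaRect(cs);b=cv2.boxPoints(r);print(r,b)
B=ray(c,b,.03);print(B,B.mean(0))
D=load('d7');print('side',ray(D,[(325.5,175),(374,179.5)],.025))
```

```text
[[ 0.46594742 -0.25195374  0.03      ]
 [ 0.45667179 -0.20488843  0.03      ]
 [ 0.58491473 -0.22811411  0.03      ]
 [ 0.57161259 -0.18548564  0.03      ]]
[[ 0.46125774 -0.22858277  0.025     ]
 [ 0.5820974  -0.20792764  0.025     ]] [ 0.52167757 -0.21825521  0.025     ]
((320.8390808105469, 233.7811737060547), (141.0234375, 58.23140335083008), 64.29004669189453) [[264.0167  182.88084]
 [316.4833  157.61916]
 [377.66147 284.68152]
 [325.19485 309.94318]]
[[ 0.46563435 -0.25270117  0.03      ]
 [ 0.45704471 -0.20542589  0.03      ]
 [ 0.58355343 -0.18293591  0.03      ]
 [ 0.5958554  -0.23563703  0.03      ]] [ 0.52552197 -0.219175    0.03      ]
side [[ 0.58041983 -0.20821524  0.025     ]
 [ 0.46288758 -0.23385043  0.025     ]]
```

arm_command([
  {"x":0,"y":0,"z":0.018,"roll":0,"fingers":1},
  {"x":0,"y":0,"z":0.018,"roll":0,"fingers":1},
  {"x":0.02,"y":0,"z":0,"roll":0,"fingers":1},
  {"x":0.02,"y":0,"z":0,"roll":0,"fingers":1},
  {"x":0,"y":0,"z":0,"roll":0,"fingers":1},
])

```text
clock: 10.03
eef_pos: [0.5238, -0.2229, 0.0919]
tool_rot: [0.108, 0.713, -0.094, 0.686]
ft_force: [-0.7, 0.4, -1.1]
grip_width: 0.0852
```

Run:
```python
from h import *
o,R=toolinfo()
print(R.T@(np.array([.521,-.2195,.01])-o['eef_pos']))
```

```text
t 10.03 tcp [ 0.5238 -0.2229  0.0919] x [-0.034  0.025 -0.999] y [0.284 0.959 0.014] z [ 0.958 -0.283 -0.04 ] yang 1.2826 f [-0.71  0.35 -1.14] g 0.0852 q [-0.41  0.5   0.01  1.12  0.01 -0.12]
[ 0.08204105  0.00131639 -0.00043774]
```

arm_command([
  {"x":0.02,"y":0.001,"z":0,"roll":0,"fingers":1},
  {"x":0.015,"y":0,"z":0,"roll":0,"fingers":1},
  {"x":0.01,"y":0,"z":0,"roll":0,"fingers":1},
  {"x":0,"y":0,"z":0,"roll":0,"fingers":1},
])

```text
clock: 10.37
eef_pos: [0.5225, -0.2208, 0.0466]
tool_rot: [0.111, 0.713, -0.097, 0.686]
ft_force: [0.1, -0.1, -0.1]
grip_width: 0.0853
```

Run:
```python
from h import *
o,R=toolinfo();snap('wrist','w8')
print(R.T@(np.array([.521,-.2195,.01])-o['eef_pos']))
```

```text
t 10.37 tcp [ 0.5225 -0.2208  0.0466] x [-0.034  0.025 -0.999] y [0.291 0.957 0.014] z [ 0.956 -0.291 -0.04 ] yang 1.2752 f [ 0.06 -0.14 -0.1 ] g 0.0853 q [-0.4   0.54 -0.05  1.02  0.01 -0.11]
[ 0.03665922  0.00027431 -0.00035064]
```

View pics/w8.png

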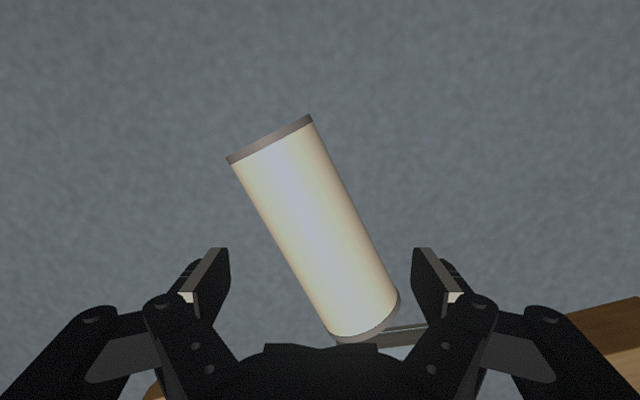

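The tube lies between the open fingers with a gap on both sides. I'm continuing down.

arm_command([
  {"x":0.012,"y":0,"z":0,"roll":0,"fingers":1},
  {"x":0.012,"y":0,"z":0,"roll":0,"fingers":1},
  {"x":0.008,"y":0,"z":0,"roll":0,"fingers":1},
  {"x":0,"y":0,"z":0,"roll":0,"fingers":1},
])

```text
clock: 10.75
eef_pos: [0.5255, -0.2219, 0.02]
tool_rot: [0.111, 0.709, -0.099, 0.689]
ft_force: [0.3, 0.2, 0.3]
grip_width: 0.0859
```

Run:
```python
from h import *
o,R=toolinfo();snap('wrist','w9');snap('side','d9')
w=load('w9')['frame'];d=cv2.resize(load('d9')['frame'][120:240,250:442],(640,400))
cv2.imwrite('pics/c9.png',cv2.resize(np.vstack([w,d])[:,:,::-1],(480,600)))
print(R.T@(np.array([.521,-.2195,.01])-o['eef_pos']))
```

```text
t 10.75 tcp [ 0.5255 -0.2219  0.02  ] x [-0.025  0.021 -0.999] y [0.294 0.956 0.013] z [ 0.956 -0.293 -0.031] yang 1.2727 f [0.32 0.23 0.3 ] g 0.0859 q [-0.4   0.57 -0.08  0.95  0.01 -0.11]
[ 0.01014685  0.00086722 -0.00473319]
```

View pics/c9.png

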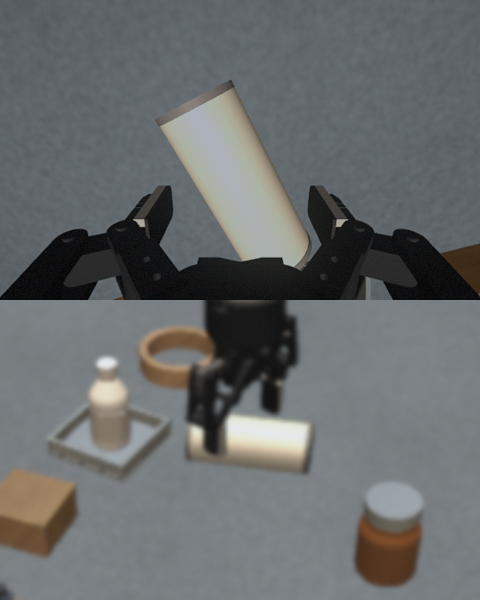

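arm_command([
  {"x":0.006,"y":0.001,"z":-0.004,"roll":0,"fingers":1},
  {"x":0.006,"y":0,"z":0,"roll":0,"fingers":1},
  {"x":0.003,"y":0,"z":0,"roll":0,"fingers":1},
  {"x":0,"y":0,"z":0,"roll":0,"fingers":1},
])

```text
clock: 11.18
eef_pos: [0.5242, -0.2205, 0.0081]
tool_rot: [0.111, 0.707, -0.1, 0.692]
ft_force: [-0.1, 0.1, -1.1]
grip_width: 0.0855
```

arm_command([
  {"x":0,"y":0,"z":0,"roll":0.04,"fingers":1},
  {"x":0,"y":0,"z":0,"roll":0.04,"fingers":1},
  {"x":0,"y":0,"z":0,"roll":0.04,"fingers":1},
  {"x":0,"y":0,"z":0,"roll":0.04,"fingers":1},
  {"x":0,"y":0,"z":0,"roll":0.04,"fingers":1},
  {"x":0,"y":0,"z":0,"roll":0.04,"fingers":1},
  {"x":0,"y":0,"z":0,"roll":0,"fingers":1},
])

```text
clock: 11.77
eef_pos: [0.524, -0.2204, 0.0079]
tool_rot: [0.196, 0.689, -0.187, 0.672]
ft_force: [0.6, -0.8, 0.1]
grip_width: 0.0853
```

Run:
```python
from h import *
o,R=toolinfo();snap('wrist','w10');snap('side','d10')
w=load('w10')['frame'];d=cv2.resize(load('d10')['frame'][120:240,250:442],(640,400))
cv2.imwrite('pics/c10.png',cv2.resize(np.vstack([w,d])[:,:,::-1],(480,600)))
print(R.T@(np.array([.521,-.2195,.01])-o['eef_pos']))
```

```text
t 11.77 tcp [ 0.524  -0.2204  0.0079] x [-0.019  0.019 -1.   ] y [0.523 0.853 0.006] z [ 0.852 -0.522 -0.026] yang 1.021 f [ 0.61 -0.75  0.08] g 0.0853 q [-0.4   0.58 -0.1   0.91  0.01  0.15]
[-0.00197884 -0.00083163 -0.00308046]
```

View pics/c10.png

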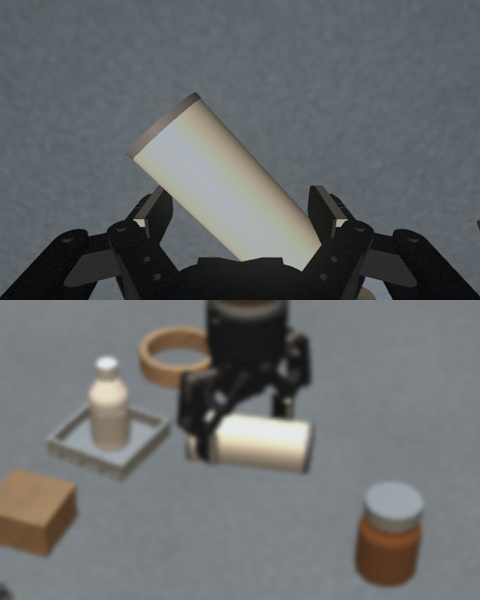

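The tube is about to touch both pads. I'll turn on slowly.

arm_command([
  {"x":0,"y":0,"z":0,"roll":0.025,"fingers":1},
  {"x":0,"y":0,"z":0,"roll":0.025,"fingers":1},
  {"x":0,"y":0,"z":0,"roll":0.025,"fingers":1},
  {"x":0,"y":0,"z":0,"roll":0.025,"fingers":1},
  {"x":0,"y":0,"z":0,"roll":0,"fingers":1},
])

```text
clock: 12.28
eef_pos: [0.5241, -0.2205, 0.0079]
tool_rot: [0.231, 0.678, -0.223, 0.661]
ft_force: [0.5, 0.4, 0.0]
grip_width: 0.0857
```

Run:
```python
from h import *
o,R=toolinfo();snap('wrist','w11');snap('side','d11')
w=load('w11')['frame'];d=cv2.resize(load('d11')['frame'][120:240,250:442],(640,400))
cv2.imwrite('pics/c11.png',cv2.resize(np.vstack([w,d])[:,:,::-1],(480,600)))
```

```text
t 12.28 tcp [ 0.5241 -0.2205  0.0079] x [-0.019  0.019 -1.   ] y [0.608 0.794 0.003] z [ 0.794 -0.608 -0.026] yang 0.917 f [0.45 0.38 0.04] g 0.0857 q [-0.4   0.58 -0.1   0.91  0.01  0.25]
```

View pics/c11.png

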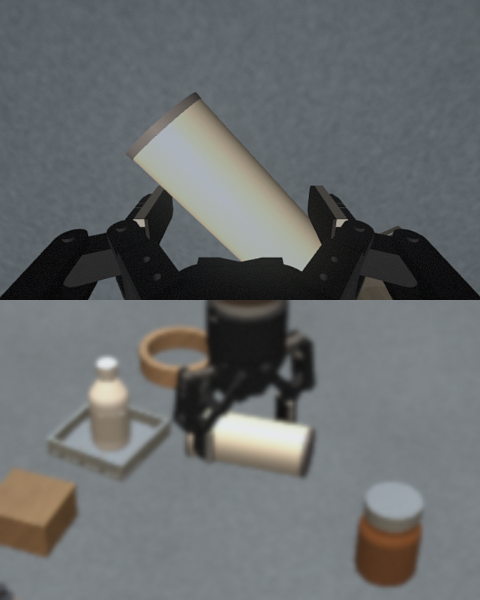

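The view from the wrist is unchanged while the gripper turned, so the tube is turning with it. I'm measuring its yaw.

Run:
```python
from h import *
for n in ('w7','w10','w11'):
    c=load(n);g=c['frame'].astype(int);mk=((g[:,:,0]-g[:,:,2]>8)&(g[:,:,0]>110)).astype(np.uint8)
    mk[300:]=0;mk[:,:150]=0;mk[:,420:]=0;mk[:100]=0
    nn,l,st,ce=cv2.connectedComponentsWithStats(mk);i=1+np.argmax(st[1:,4]);m=l==i
    L=[];Rr=[]
    r0=st[i,1];rows=range(r0+45,min(r0+100,298),2) if n!='w7' else range(190,270,2)
    for r in rows:
        x=np.where(m[r])[0];L.append((x[0],r));Rr.append((x[-1],r))
    ang=[]
    for e,z in((L,.025),(Rr,.025)):
        vx,vy,_,_=cv2.fitLine(np.array(e,np.float32),2,0,.01,.01).ravel()
        e=np.array(e,float);p=e.mean(0);P=ray(c,[p-30*np.array([vx,vy]),p+30*np.array([vx,vy])],.03)
        d=P[1]-P[0];ang.append(np.arctan(d[1]/d[0]))
    print(n,ang,np.mean(ang))
```

```text
w7 [np.float64(0.1734319593183444), np.float64(0.17246480039922932)] 0.17294837985878686
w10 [np.float64(-0.40569623218866413), np.float64(0.16823643455306)] -0.11872989881780206
w11 [np.float64(-0.5091534937412453), np.float64(0.06801655371164837)] -0.22056847001479846
```

arm_command([
  {"x":0,"y":0,"z":0,"roll":0.026,"fingers":1},
  {"x":0,"y":0,"z":0,"roll":0.026,"fingers":1},
  {"x":0,"y":0,"z":0,"roll":0.026,"fingers":1},
  {"x":0,"y":0,"z":0,"roll":0.026,"fingers":1},
  {"x":0,"y":0,"z":0,"roll":0.026,"fingers":1},
  {"x":0,"y":0,"z":0,"roll":0,"fingers":1},
])

```text
clock: 12.88
eef_pos: [0.5241, -0.2206, 0.0079]
tool_rot: [0.274, 0.662, -0.267, 0.644]
ft_force: [-0.1, -0.5, -0.0]
grip_width: 0.0855
```

arm_command([
  {"x":0,"y":0,"z":0,"roll":-0.06,"fingers":1},
  {"x":0,"y":0,"z":0,"roll":-0.06,"fingers":1},
  {"x":0,"y":0,"z":0,"roll":0,"fingers":1},
  {"x":-0.01,"y":0,"z":0,"roll":0,"fingers":1},
  {"x":-0.02,"y":0,"z":0,"roll":0,"fingers":1},
  {"x":-0.03,"y":0,"z":0,"roll":0,"fingers":1},
  {"x":-0.03,"y":0,"z":0,"roll":0,"fingers":1},
  {"x":-0.02,"y":0,"z":0,"roll":0,"fingers":1},
  {"x":0,"y":0,"z":0,"roll":0,"fingers":1},
])

```text
clock: 13.63
eef_pos: [0.5244, -0.2218, 0.1233]
tool_rot: [0.234, 0.679, -0.226, 0.658]
ft_force: [0.2, -0.9, 0.3]
grip_width: 0.0852
```

Run:
```python
from h import *
o,R=toolinfo();snap('wrist','w12');snap('side','d12')
w=load('w12')['frame'];d=cv2.resize(load('d12')['frame'][120:240,250:442],(640,400))
cv2.imwrite('pics/c12.png',cv2.resize(np.vstack([w,d])[:,:,::-1],(480,600)))
```

```text
t 13.63 tcp [ 0.5244 -0.2218  0.1233] x [-0.024  0.021 -0.999] y [0.616 0.788 0.001] z [ 0.787 -0.616 -0.032] yang 0.907 f [ 0.17 -0.91  0.3 ] g 0.0852 q [-0.41  0.47  0.04  1.18  0.01  0.26]
```

View pics/c12.png

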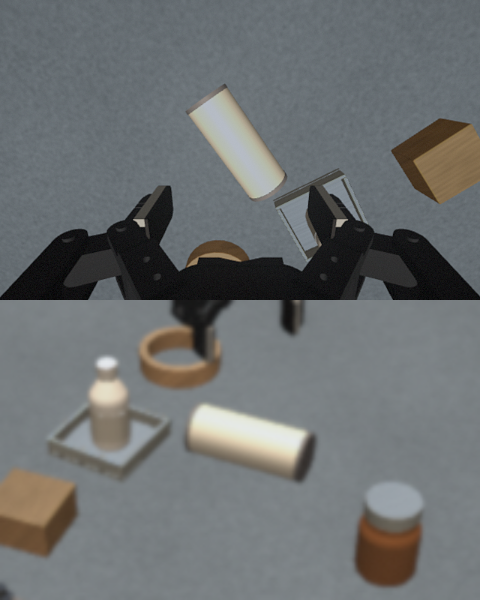

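The tube lies turned and undisturbed. It is clear in the wrist view from (207,99)/0.75 to (267,193)/0.75, and in the side view too.

```bash
cat >> h.py <<'E'
def tube(c,box):
    x0,y0,x1,y1=box
    g=c['frame'].astype(int);mk=((g[:,:,0]-g[:,:,2]>8)&(g[:,:,0]>110)).astype(np.uint8)
    k=np.zeros_like(mk);k[y0:y1,x0:x1]=1;mk&=k
    cs=max(cv2.findContours(mk,0,2)[0],key=cv2.contourArea);r=cv2.minAreaRect(cs);b=cv2.boxPoints(r)
    # axis: midpoints of the short sides
    if np.linalg.norm(b[0]-b[1])<np.linalg.norm(b[1]-b[2]): e=[(b[0]+b[1])/2,(b[2]+b[3])/2]
    else: e=[(b[1]+b[2])/2,(b[3]+b[0])/2]
    P=ray(c,e,.025);d=P[1]-P[0];P4=ray(c,b,.025)
    print('px',np.round(r[0],1),np.round(r[1],1),'ends',np.round(P,4).tolist(),'mid',np.round(P.mean(0),4),'len',round(np.linalg.norm(d),4),'yaw',round(float(np.arctan(d[1]/d[0])),4))
E
python3 - <<'E'
from h import *
tube(load('w4'),(90,180,250,290)); tube(load('w7'),(240,140,395,290))
tube(load('w12'),(230,100,400,275)); tube(load('d12'),(315,150,385,195))
tube(load('d0') if 0 else load('side0'),(315,150,385,195))
E
```

```text
px [168.4 240.6] [ 51.9 137.8] ends [[0.5719, -0.2104, 0.025], [0.4401, -0.2341, 0.025]] mid [ 0.506  -0.2223  0.025 ] len 0.1339 yaw 0.1779
px [320.4 232.9] [139.   58.2] ends [[0.4621, -0.2295, 0.025], [0.5909, -0.2096, 0.025]] mid [ 0.5265 -0.2195  0.025 ] len 0.1303 yaw 0.1533
px [318.2 194.1] [158.4  62.5] ends [[0.4582, -0.2157, 0.025], [0.5903, -0.2247, 0.025]] mid [ 0.5243 -0.2202  0.025 ] len 0.1324 yaw -0.0679
px [347.8 175.4] [47.9 19.3] ends [[0.5912, -0.23, 0.025], [0.4673, -0.2233, 0.025]] mid [ 0.5293 -0.2267  0.025 ] len 0.1241 yaw -0.0542
px [349.  175.6] [49.2 19. ] ends [[0.5861, -0.2162, 0.025], [0.4652, -0.2369, 0.025]] mid [ 0.5257 -0.2266  0.025 ] len 0.1226 yaw 0.1698
```

arm_command([
  {"x":0,"y":0,"z":0,"roll":0.12,"fingers":0.6},
  {"x":0,"y":0,"z":0,"roll":0.12,"fingers":0.6},
  {"x":0,"y":0,"z":0,"roll":0.12,"fingers":0.6},
  {"x":0,"y":0,"z":0,"roll":0.12,"fingers":0.6},
  {"x":0,"y":0,"z":0,"roll":0.12,"fingers":0.6},
  {"x":0,"y":0,"z":0,"roll":0.12,"fingers":0.6},
  {"x":0,"y":0,"z":0,"roll":0.12,"fingers":0.6},
  {"x":0,"y":0,"z":0,"roll":0.12,"fingers":0.6},
  {"x":0,"y":-0.005,"z":0.03,"roll":0,"fingers":0.6},
  {"x":0,"y":-0.005,"z":0.03,"roll":0,"fingers":0.6},
  {"x":0,"y":0,"z":0,"roll":0,"fingers":0.6},
])

```text
clock: 14.65
eef_pos: [0.4949, -0.2738, 0.1]
tool_rot: [-0.515, -0.5, 0.529, -0.452]
ft_force: [0.1, -0.7, 0.2]
grip_width: 0.0513
```

Run:
```python
from h import *
o,R=toolinfo();snap('wrist','w13')
print(R.T@(np.array([.518,-.287,.01])-o['eef_pos']))
```

```text
t 14.65 tcp [ 0.4949 -0.2738  0.1   ] x [-0.06   0.037 -0.998] y [ 0.994 -0.091 -0.063] z [-0.093 -0.995 -0.031] yang -0.0916 f [ 0.14 -0.67  0.23] g 0.0513 q [-0.51  0.51  0.05  1.18  0.    1.16]
[0.08791325 0.02981948 0.0137698 ]
```

View pics/w13.png

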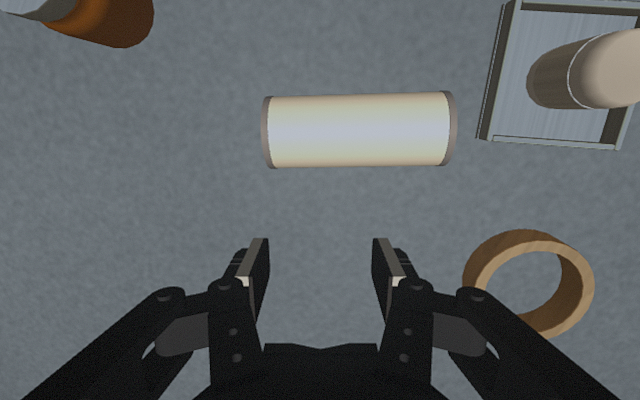

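The view shows the tube square ahead of the fingers, with its ends at (267,131) and (452,129) and clear of the tray and tape. I centre behind it and descend.

arm_command([
  {"x":0,"y":0.015,"z":0.007,"roll":-0.03,"fingers":0.6},
  {"x":0,"y":0.015,"z":0.007,"roll":0,"fingers":0.6},
  {"x":0.02,"y":0,"z":0,"roll":0,"fingers":0.6},
  {"x":0.02,"y":0,"z":0,"roll":0,"fingers":0.6},
  {"x":0.02,"y":0,"z":0,"roll":0,"fingers":0.6},
  {"x":0.01,"y":0,"z":0,"roll":0,"fingers":0.6},
  {"x":0,"y":0,"z":0,"roll":0,"fingers":0.6},
])

```text
clock: 15.28
eef_pos: [0.5163, -0.2788, 0.0174]
tool_rot: [-0.508, -0.514, 0.521, -0.454]
ft_force: [-0.8, -0.1, -0.1]
grip_width: 0.0516
```

Run:
```python
from h import *
o,R=toolinfo();c=snap('wrist','w14');tube(c,(150,20,560,235))
print(R.T@(np.array([.518,-.287,.01])-o['eef_pos']))
```

```text
t 15.28 tcp [ 0.5163 -0.2788  0.0174] x [-0.071  0.048 -0.996] y [ 0.996 -0.059 -0.074] z [-0.062 -0.997 -0.044] yang -0.0592 f [-0.83 -0.14 -0.07] g 0.0516 q [-0.5   0.64  0.04  1.05  0.01  1.13]
px [318.  92.] [ 28. 302.] ends [[0.5817, -0.2048, 0.025], [0.4537, -0.1967, 0.025]] mid [ 0.5177 -0.2007  0.025 ] len 0.1284 yaw -0.0636
[0.00690059 0.00274056 0.00840409]
```

View pics/w14.png

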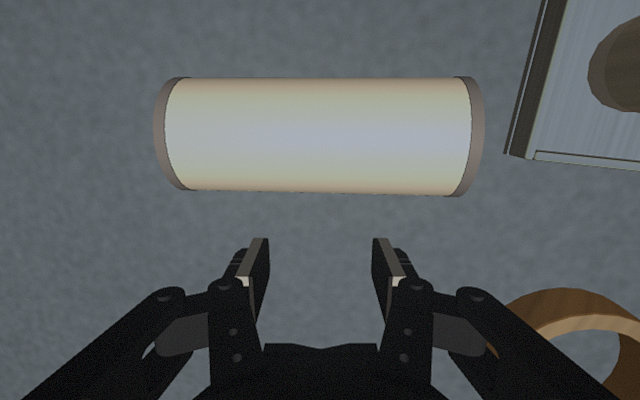

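arm_command([
  {"x":0.006,"y":0.001,"z":0,"roll":0,"fingers":0.6},
  {"x":0.001,"y":0,"z":-0.004,"roll":0,"fingers":0.6},
  {"x":0.0002,"y":0,"z":-0.004,"roll":0,"fingers":0.6},
  {"x":0.0002,"y":0,"z":-0.004,"roll":0,"fingers":0.6},
  {"x":0.0002,"y":0,"z":-0.004,"roll":0,"fingers":0.6},
  {"x":0.0002,"y":0,"z":-0.004,"roll":0,"fingers":0.6},
  {"x":0.0002,"y":0,"z":-0.004,"roll":0,"fingers":0.6},
  {"x":0.0002,"y":0,"z":-0.004,"roll":0,"fingers":0.6},
  {"x":0.0002,"y":0,"z":-0.004,"roll":0,"fingers":0.6},
  {"x":0.0002,"y":0,"z":-0.004,"roll":0,"fingers":0.6},
  {"x":0.0002,"y":0,"z":-0.004,"roll":0,"fingers":0.6},
  {"x":0.0002,"y":0,"z":-0.004,"roll":0,"fingers":0.6},
  {"x":0.0002,"y":0,"z":-0.004,"roll":0,"fingers":0.6},
])

```text
clock: 16.42
eef_pos: [0.5239, -0.2267, 0.0162]
tool_rot: [-0.509, -0.511, 0.52, -0.458]
ft_force: [-0.2, -0.4, 0.3]
grip_width: 0.0513
```

Run:
```python
from h import *
o,R=toolinfo();c=snap('wrist','w15');tube(c,(150,20,560,235));c=snap('side','d15');tube(c,(300,140,400,230))
```

```text
t 16.42 tcp [ 0.5239 -0.2267  0.0162] x [-0.062  0.044 -0.997] y [ 0.996 -0.059 -0.064] z [-0.062 -0.997 -0.04 ] yang -0.059 f [-0.2  -0.39  0.27] g 0.0513 q [-0.42  0.61 -0.03  1.01  0.02  1.21]
px [319.9 154.3] [304.9  94.2] ends [[0.4626, -0.1557, 0.025], [0.591, -0.1942, 0.025]] mid [ 0.5268 -0.175   0.025 ] len 0.1341 yaw -0.2915
px [342.5 182.5] [48.7 21.3] ends [[0.5942, -0.2, 0.025], [0.4697, -0.1897, 0.025]] mid [ 0.532  -0.1949  0.025 ] len 0.1249 yaw -0.0832
```

View pics/w15.png

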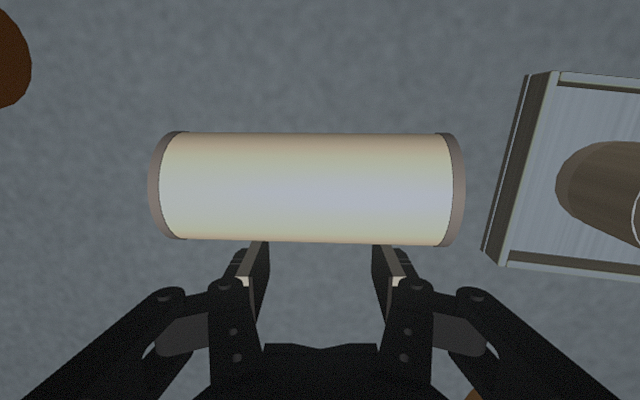

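arm_command([
  {"x":0.001,"y":0,"z":-0.004,"roll":0,"fingers":0.6},
  {"x":0.001,"y":0,"z":-0.005,"roll":0,"fingers":0.6},
  {"x":0.001,"y":0,"z":-0.005,"roll":0,"fingers":0.6},
  {"x":0.001,"y":0,"z":-0.005,"roll":0,"fingers":0.6},
  {"x":0.0003,"y":0,"z":-0.005,"roll":0,"fingers":0.6},
  {"x":0.0003,"y":0,"z":-0.005,"roll":0,"fingers":0.6},
  {"x":0.0003,"y":0,"z":-0.005,"roll":0,"fingers":0.6},
  {"x":0.0003,"y":0,"z":-0.005,"roll":0,"fingers":0.6},
  {"x":0.0003,"y":0,"z":-0.005,"roll":0,"fingers":0.6},
  {"x":0.0003,"y":0,"z":-0.005,"roll":0,"fingers":0.6},
  {"x":0.0003,"y":0,"z":-0.005,"roll":0,"fingers":0.6},
  {"x":0.0003,"y":0,"z":-0.005,"roll":0,"fingers":0.6},
  {"x":0.0003,"y":0,"z":-0.005,"roll":0,"fingers":0.6},
  {"x":0.0003,"y":0,"z":-0.005,"roll":0,"fingers":0.6},
  {"x":0.0003,"y":0,"z":-0.005,"roll":0,"fingers":0.6},
  {"x":0.0003,"y":0,"z":-0.005,"roll":0,"fingers":0.6},
])

```text
clock: 17.85
eef_pos: [0.5286, -0.1396, 0.0111]
tool_rot: [-0.509, -0.511, 0.52, -0.458]
ft_force: [0.0, -0.4, 0.5]
grip_width: 0.0512
```

Run:
```python
from h import *
o,R=toolinfo();c=snap('wrist','w16');tube(c,(140,60,490,242));c=snap('side','d16');tube(c,(280,140,400,250))
```

```text
t 17.85 tcp [ 0.5286 -0.1396  0.0111] x [-0.062  0.044 -0.997] y [ 0.996 -0.059 -0.065] z [-0.062 -0.997 -0.04 ] yang -0.0592 f [ 0.04 -0.38  0.47] g 0.0512 q [-0.27  0.57 -0.11  0.96  0.03  1.36]
px [320.9 157.4] [318.1  99.3] ends [[0.4675, -0.0691, 0.025], [0.5968, -0.108, 0.025]] mid [ 0.5321 -0.0886  0.025 ] len 0.135 yaw -0.2918
px [327.  204.1] [51.5 22.2] ends [[0.6, -0.1108, 0.025], [0.475, -0.1015, 0.025]] mid [ 0.5375 -0.1061  0.025 ] len 0.1254 yaw -0.0744
```

View pics/w16.png

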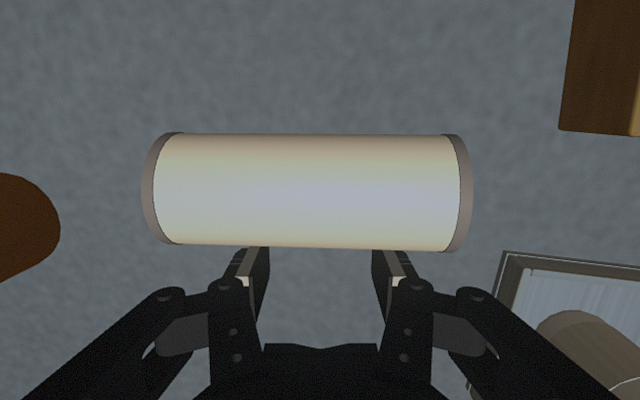

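View pics/d16.png

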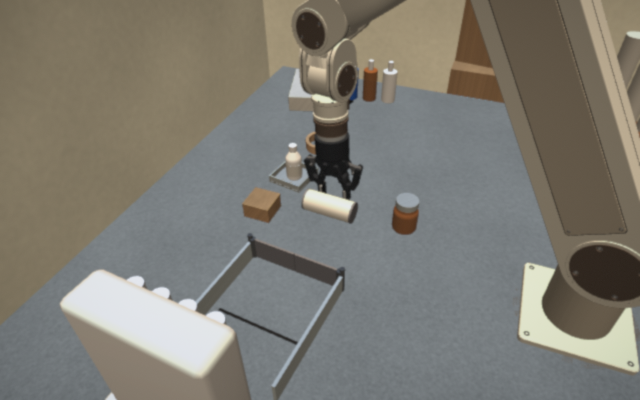

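Tube square on the fingers (rear edge level at row ~246), clear of jar, tray and carton. I keep rolling it.

arm_command([
  {"x":0.0002,"y":0,"z":-0.004,"roll":0,"fingers":0.6},
  {"x":0.0002,"y":0,"z":-0.005,"roll":0,"fingers":0.6},
  {"x":0.0002,"y":0,"z":-0.005,"roll":0,"fingers":0.6},
  {"x":0.0002,"y":0,"z":-0.005,"roll":0,"fingers":0.6},
  {"x":0.0002,"y":0,"z":-0.005,"roll":0,"fingers":0.6},
  {"x":0.0002,"y":0,"z":-0.005,"roll":0,"fingers":0.6},
  {"x":0.0002,"y":0,"z":-0.005,"roll":0,"fingers":0.6},
  {"x":0.0002,"y":0,"z":-0.005,"roll":0,"fingers":0.6},
  {"x":0.0002,"y":0,"z":-0.005,"roll":0,"fingers":0.6},
  {"x":0.0002,"y":0,"z":-0.005,"roll":0,"fingers":0.6},
  {"x":0.0002,"y":0,"z":-0.005,"roll":0,"fingers":0.6},
  {"x":0.0002,"y":0,"z":-0.005,"roll":0,"fingers":0.6},
  {"x":0.0002,"y":0,"z":-0.005,"roll":0,"fingers":0.6},
  {"x":0.0002,"y":0,"z":-0.005,"roll":0,"fingers":0.6},
  {"x":0.0002,"y":0,"z":-0.005,"roll":0,"fingers":0.6},
  {"x":0.0002,"y":0,"z":-0.005,"roll":0,"fingers":0.6},
  {"x":0.0002,"y":0,"z":-0.005,"roll":0,"fingers":0.6},
  {"x":0.0002,"y":0,"z":-0.005,"roll":0,"fingers":0.6},
])

```text
clock: 19.45
eef_pos: [0.5344, -0.0419, 0.0111]
tool_rot: [-0.509, -0.511, 0.52, -0.458]
ft_force: [-0.6, 0.7, -0.2]
grip_width: 0.0508
```

Run:
```python
from h import *
o,R=toolinfo();c=snap('wrist','w17');c=snap('side','d17');tube(c,(250,140,400,270))
```

```text
t 19.45 tcp [ 0.5344 -0.0419  0.0111] x [-0.062  0.044 -0.997] y [ 0.996 -0.059 -0.065] z [-0.062 -0.997 -0.04 ] yang -0.0595 f [-0.65  0.7  -0.18] g 0.0508 q [-0.1   0.55 -0.15  0.94  0.04  1.53]
px [307.9 231. ] [54.7 24. ] ends [[0.6064, -0.0129, 0.025], [0.481, -0.0036, 0.025]] mid [ 0.5437 -0.0082  0.025 ] len 0.1258 yaw -0.0744
```

View pics/w17.png

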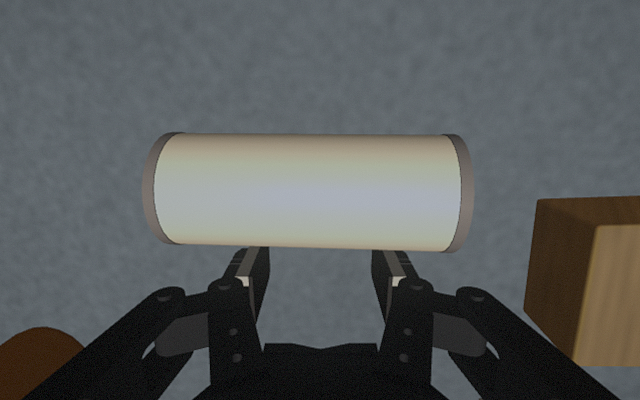

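arm_command([
  {"x":0.0002,"y":0,"z":-0.004,"roll":0,"fingers":0.6},
  {"x":0.0002,"y":0,"z":-0.005,"roll":0,"fingers":0.6},
  {"x":0.0002,"y":0,"z":-0.005,"roll":0,"fingers":0.6},
  {"x":0.0002,"y":0,"z":-0.005,"roll":0,"fingers":0.6},
  {"x":0.0002,"y":0,"z":-0.005,"roll":0,"fingers":0.6},
  {"x":0.0002,"y":0,"z":-0.005,"roll":0,"fingers":0.6},
  {"x":0.0002,"y":0,"z":-0.005,"roll":0,"fingers":0.6},
  {"x":0.0002,"y":0,"z":-0.005,"roll":0,"fingers":0.6},
  {"x":0.0002,"y":0,"z":-0.005,"roll":0,"fingers":0.6},
  {"x":0.0002,"y":0,"z":-0.005,"roll":0,"fingers":0.6},
  {"x":0.0002,"y":0,"z":-0.004,"roll":0,"fingers":0.6},
  {"x":0.0002,"y":0,"z":-0.004,"roll":0,"fingers":0.6},
  {"x":0.0002,"y":0,"z":-0.004,"roll":0,"fingers":0.6},
  {"x":0.0002,"y":0,"z":-0.004,"roll":0,"fingers":0.6},
  {"x":0.0002,"y":0,"z":-0.004,"roll":0,"fingers":0.6},
  {"x":0.0002,"y":0,"z":-0.004,"roll":0,"fingers":0.6},
  {"x":0.0002,"y":0,"z":-0.004,"roll":0,"fingers":0.6},
  {"x":0.0002,"y":0,"z":-0.004,"roll":0,"fingers":0.6},
])

```text
clock: 21.05
eef_pos: [0.54, 0.0435, 0.0114]
tool_rot: [-0.508, -0.508, 0.522, -0.459]
ft_force: [-0.6, -4.3, 2.1]
grip_width: 0.0511
```

Run:
```python
from h import *
o,R=toolinfo();c=snap('wrist','w18');c=snap('side','d18')
w=c['frame'][170:370,180:400];cv2.imwrite('pics/c18.png',cv2.resize(w[:,:,::-1],None,fx=2.7,fy=2.7))
```

```text
t 21.05 tcp [0.54   0.0435 0.0114] x [-0.061  0.036 -0.997] y [ 0.996 -0.062 -0.063] z [-0.064 -0.997 -0.032] yang -0.0624 f [-0.57 -4.31  2.14] g 0.0511 q [ 0.06  0.55 -0.14  0.93  0.04  1.69]
```

View pics/w18.png

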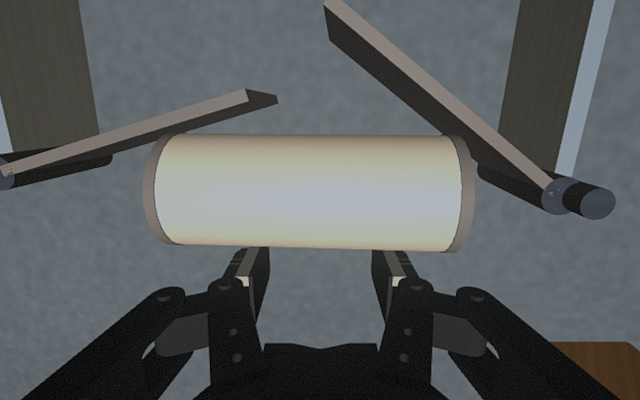

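View pics/c18.png

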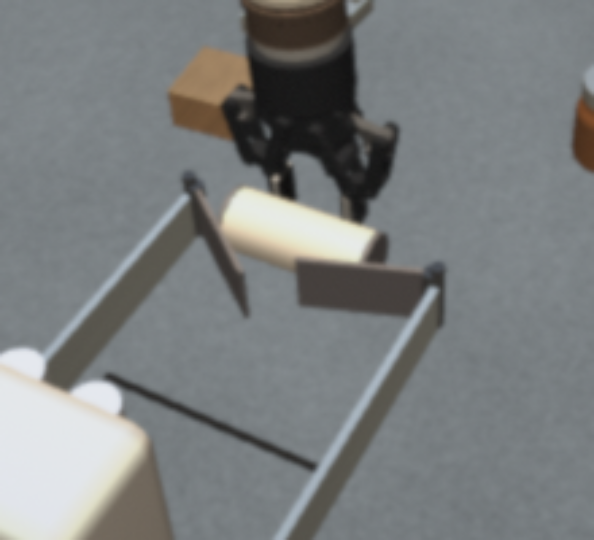

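The flaps are opening inward ahead of the tube. The wrist force is about 4 N and the tube is still square on the fingers. I continue slowly, with a slight turn toward the bay's axis.

arm_command([
  {"x":0.0002,"y":0,"z":-0.003,"roll":0.003,"fingers":0.6},
  {"x":0.0002,"y":0,"z":-0.003,"roll":0.003,"fingers":0.6},
  {"x":0.0002,"y":0,"z":-0.003,"roll":0.003,"fingers":0.6},
  {"x":0.0002,"y":0,"z":-0.003,"roll":0.003,"fingers":0.6},
  {"x":0.0002,"y":0,"z":-0.003,"roll":0.003,"fingers":0.6},
  {"x":0.0002,"y":0,"z":-0.003,"roll":0.003,"fingers":0.6},
  {"x":0.0002,"y":0,"z":-0.003,"roll":0.003,"fingers":0.6},
  {"x":0.0002,"y":0,"z":-0.003,"roll":0.003,"fingers":0.6},
  {"x":0.0002,"y":0,"z":-0.003,"roll":0.003,"fingers":0.6},
  {"x":0.0002,"y":0,"z":-0.003,"roll":0.003,"fingers":0.6},
])

```text
clock: 21.98
eef_pos: [0.5419, 0.0755, 0.0105]
tool_rot: [-0.515, -0.499, 0.531, -0.451]
ft_force: [-0.3, -3.5, 3.0]
grip_width: 0.0511
```

Run:
```python
from h import *
o,R=toolinfo();c=snap('wrist','w19')
```

```text
t 21.98 tcp [0.5419 0.0755 0.0105] x [-0.062  0.035 -0.997] y [ 0.993 -0.096 -0.065] z [-0.098 -0.995 -0.029] yang -0.096 f [-0.33 -3.51  3.05] g 0.0511 q [ 0.12  0.56 -0.13  0.94  0.04  1.78]
```

View pics/w19.png

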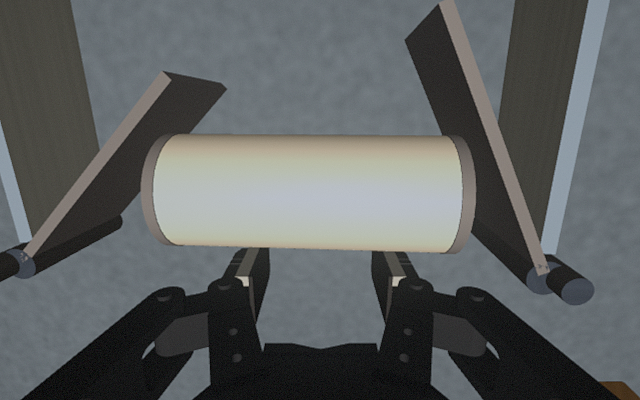

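arm_command([
  {"x":0.0002,"y":0,"z":-0.004,"roll":0,"fingers":0.6},
  {"x":0.0002,"y":0,"z":-0.004,"roll":0,"fingers":0.6},
  {"x":0.0002,"y":0,"z":-0.004,"roll":0,"fingers":0.6},
  {"x":0.0002,"y":0,"z":-0.004,"roll":0,"fingers":0.6},
  {"x":0.0002,"y":0,"z":-0.004,"roll":0,"fingers":0.6},
  {"x":0.0002,"y":0,"z":-0.004,"roll":0,"fingers":0.6},
  {"x":0.0002,"y":0,"z":-0.004,"roll":0,"fingers":0.6},
  {"x":0.0002,"y":0,"z":-0.004,"roll":0,"fingers":0.6},
  {"x":0.0002,"y":0,"z":-0.004,"roll":0,"fingers":0.6},
  {"x":0.0002,"y":0,"z":-0.004,"roll":0,"fingers":0.6},
  {"x":0.0002,"y":0,"z":-0.004,"roll":0,"fingers":0.6},
  {"x":0.0002,"y":0,"z":-0.004,"roll":0,"fingers":0.6},
  {"x":0,"y":0,"z":0,"roll":0,"fingers":0.6},
])

```text
clock: 23.12
eef_pos: [0.5466, 0.1324, 0.0087]
tool_rot: [-0.516, -0.501, 0.529, -0.45]
ft_force: [0.7, -0.2, 0.6]
grip_width: 0.0513
```

Run:
```python
from h import *
o,R=toolinfo();c=snap('wrist','w20');c=snap('side','d20')
w=c['frame'][170:370,180:400];cv2.imwrite('pics/c20.png',cv2.resize(w[:,:,::-1],None,fx=2.7,fy=2.7))
```

```text
t 23.12 tcp [0.5466 0.1324 0.0087] x [-0.063  0.041 -0.997] y [ 0.993 -0.093 -0.066] z [-0.095 -0.995 -0.035] yang -0.0932 f [ 0.66 -0.18  0.56] g 0.0513 q [ 0.21  0.59 -0.09  0.95  0.05  1.87]
```

View pics/w20.png

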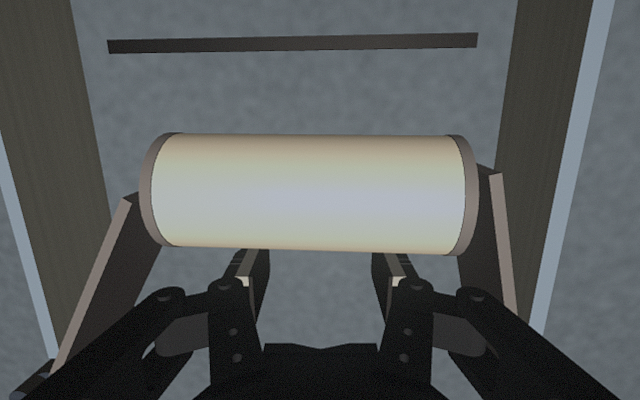

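View pics/c20.png

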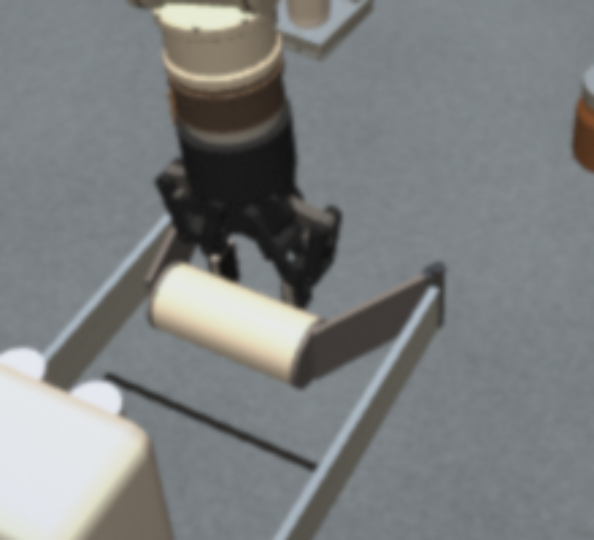

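The wrist view shows the mark from (108,46) to (478,40). The tube's front edge is at row 133 and its rear at about row 250, with both flaps swung back along its ends.

```bash
cat >> h.py <<'E'
def bis(c,a,b,z=.025):
    o=ray(c,a,0)[0]*0-0; R,_=cv2.Rodrigues(c['rvec']); o=-R.T@np.ravel(c['tvec'])
    A=ray(c,a,0)[0]-o;B=ray(c,b,0)[0]-o;d=A/np.linalg.norm(A)+B/np.linalg.norm(B)
    return o+d*(z-o[2])/d[2]
E
python3 - <<'E'
from h import *
c=load('w20');m=ray(c,[(108.5,46.5),(478,39.5)],0);print(m,np.linalg.norm(m[1]-m[0]))
M=m.mean(0);u=(m[1]-m[0])/np.linalg.norm(m[1]-m[0]);v=np.array([-u[1],u[0],0]);print('M',M,'yaw',np.arctan2(u[1],u[0]))
# ends of white part per column
g=c['frame'].astype(int);mk=((g[:,:,0]-g[:,:,2]>5)&(g[:,:,0]>110))
P=[]
for col in(180,240,280,320,360,400,440):
    r=np.where(mk[:,col]&(np.arange(400)>110)&(np.arange(400)<270))[0];p=bis(c,(col,r[0]-.5),(col,r[-1]+.5));P.append(p);print(col,r[0],r[-1],p,'along',(p-M)@u,'across',(p-M)@v)
# end discs: leftmost/rightmost mid
for px in((140,190),(477,195)): 
    p=ray(c,px,.025)[0];print('end',p,(p-M)@u)
o,R=toolinfo();t=o['eef_pos'];print('tcp rel',(t-M)@u,(t-M)@v)
E
```

```text
[[0.45457802 0.2411146  0.        ]
 [0.62382973 0.22611338 0.        ]] 0.16991520994624654
M [0.53920388 0.23361399 0.        ] yaw -0.0884016172259253
180 134 245 [0.48882023 0.17471816 0.025     ] along -0.04498719863486052 across -0.06311404599036645
240 135 247 [0.51561552 0.17200907 0.025     ] along -0.018057367280262894 across -0.06344689602477648
280 136 249 [0.53309454 0.17002728 0.025     ] along -0.0004716330485988904 across -0.06387778851187315
320 136 250 [0.55035045 0.16850503 0.025     ] along 0.016851292480806784 across -0.06387062538590188
360 136 251 [0.56731994 0.1670082  0.025     ] along 0.03388666457749728 across -0.06386343016056323
400 137 252 [0.58400427 0.16532351 0.025     ] along 0.05065457708704647 across -0.06406854047995371
440 138 254 [0.60043071 0.16345208 0.025     ] along 0.06718209912947976 across -0.06448243463387644
end [0.47042924 0.17593322 0.025     ] -0.06341364719718924
end [0.61537862 0.16272183 0.025     ] 0.08213610887359825
t 23.22 tcp [0.5464 0.1317 0.0086] x [-0.063  0.04  -0.997] y [ 0.993 -0.093 -0.067] z [-0.096 -0.995 -0.034] yang -0.0935 f [ 0.12 -0.82  1.2 ] g 0.0508 q [ 0.21  0.59 -0.09  0.95  0.05  1.87]
tcp rel 0.01619300966370352 -0.10087193484893087
```

The tube axis is 64 mm short of the mark, parallel within 0.01 rad, and about +10 mm along it.

arm_command([
  {"x":0.0002,"y":0,"z":-0.003,"roll":0,"fingers":0.6},
  {"x":0.0002,"y":0,"z":-0.004,"roll":0,"fingers":0.6},
  {"x":0.0002,"y":0,"z":-0.004,"roll":0,"fingers":0.6},
  {"x":0.0002,"y":0,"z":-0.004,"roll":0,"fingers":0.6},
  {"x":0.0002,"y":0,"z":-0.004,"roll":0,"fingers":0.6},
  {"x":0.0002,"y":0,"z":-0.004,"roll":0,"fingers":0.6},
  {"x":0.0002,"y":0,"z":-0.004,"roll":0,"fingers":0.6},
  {"x":0.0002,"y":0,"z":-0.003,"roll":0,"fingers":0.6},
  {"x":0.0002,"y":0,"z":-0.003,"roll":0,"fingers":0.6},
  {"x":0.0001,"y":0,"z":-0.002,"roll":0,"fingers":0.6},
  {"x":0.0001,"y":0,"z":-0.002,"roll":0,"fingers":0.6},
  {"x":0.0001,"y":0,"z":-0.002,"roll":0,"fingers":0.6},
  {"x":0.0001,"y":0,"z":-0.002,"roll":0,"fingers":0.6},
  {"x":0,"y":0,"z":0,"roll":0,"fingers":0.6},
])

```text
clock: 24.38
eef_pos: [0.5502, 0.1774, 0.0077]
tool_rot: [-0.516, -0.501, 0.53, -0.449]
ft_force: [0.1, -0.3, 0.1]
grip_width: 0.0512
```

```bash
cat >> h.py <<'E'
M=np.array([.5395,.2335,0]);_a=-.091;U=np.array([np.cos(_a),np.sin(_a),0]);V=np.array([np.sin(-_a),np.cos(_a),0])
def rel(c,cols,r0,r1):
    g=c['frame'].astype(int);mk=((g[:,:,0]-g[:,:,2]>5)&(g[:,:,0]>110))
    for col in cols:
        r=np.where(mk[r0:r1,col])[0]+r0;p=bis(c,(col,r[0]-.5),(col,r[-1]+.5));print(col,r[0],r[-1],'along',round((p-M)@U,4),'across',round((p-M)@V,4))
E
python3 - <<'E'
from h import *
o,R=toolinfo();c=snap('wrist','w21');t=o['eef_pos'];print('tcp rel',(t-M)@U,(t-M)@V)
rel(c,(180,260,320,360,440),70,270)
c=snap('side','d21')
w=c['frame'][170:370,180:400];cv2.imwrite('pics/c21.png',cv2.resize(w[:,:,::-1],None,fx=2.7,fy=2.7))
E
```

```text
t 24.38 tcp [0.5502 0.1774 0.0077] x [-0.064  0.041 -0.997] y [ 0.993 -0.093 -0.067] z [-0.096 -0.995 -0.035] yang -0.0938 f [ 0.13 -0.33  0.13] g 0.0512 q [ 0.28  0.61 -0.05  0.96  0.06  1.95]
tcp rel 0.015784814810443942 -0.054934145303873666
180 132 244 along -0.045 across -0.0171
260 133 246 along -0.0095 across -0.0172
320 133 248 along 0.0163 across -0.0173
360 134 249 along 0.0332 across -0.0174
440 134 252 along 0.0661 across -0.0176
```

View pics/w21.png

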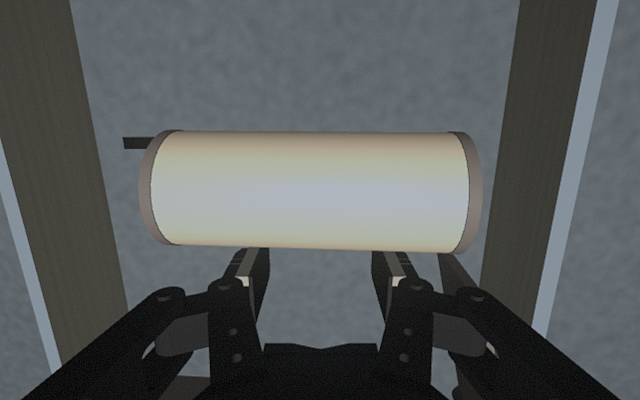

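View pics/c21.png

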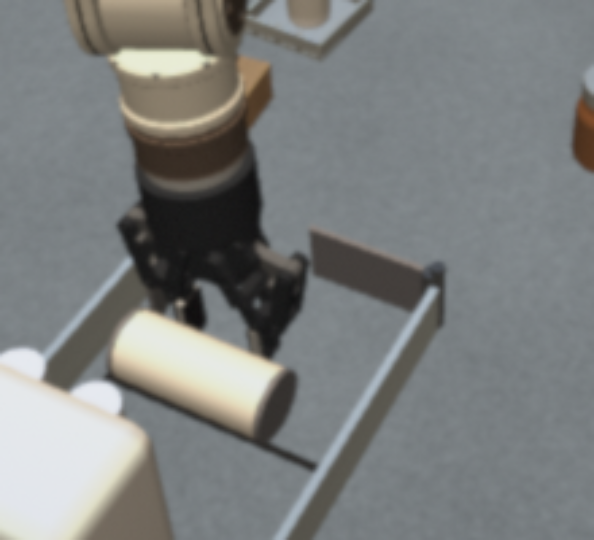

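The near flap has shut and the tube needs 17 mm more. I make the last push very slow.

arm_command([
  {"x":0.0001,"y":0,"z":-0.0015,"roll":0,"fingers":0.6},
  {"x":0.0001,"y":0,"z":-0.002,"roll":0,"fingers":0.6},
  {"x":0.0001,"y":0,"z":-0.002,"roll":0,"fingers":0.6},
  {"x":0.0001,"y":0,"z":-0.002,"roll":0,"fingers":0.6},
  {"x":0.0001,"y":0,"z":-0.002,"roll":0,"fingers":0.6},
  {"x":0.0001,"y":0,"z":-0.0015,"roll":0,"fingers":0.6},
  {"x":0,"y":0,"z":-0.0015,"roll":0,"fingers":0.6},
  {"x":0,"y":0,"z":0,"roll":0,"fingers":0.6},
  {"x":0,"y":0,"z":0,"roll":0,"fingers":0.6},
])

```text
clock: 25.23
eef_pos: [0.5511, 0.1904, 0.0071]
tool_rot: [-0.516, -0.501, 0.53, -0.449]
ft_force: [-1.0, 0.0, -0.3]
grip_width: 0.0513
```

Run:
```python
from h import *
o,R=toolinfo();c=snap('wrist','w22');t=o['eef_pos'];print('tcp rel',(t-M)@U,(t-M)@V)
rel(c,(180,260,320,360,440),70,270)
```

```text
t 25.23 tcp [0.5511 0.1904 0.0071] x [-0.065  0.041 -0.997] y [ 0.993 -0.094 -0.068] z [-0.097 -0.995 -0.035] yang -0.0948 f [-1.04  0.   -0.26] g 0.0513 q [ 0.3   0.62 -0.03  0.97  0.06  1.97]
tcp rel 0.015485597415968612 -0.0419117705405187
180 132 244 along -0.045 across -0.0039
260 133 247 along -0.0096 across -0.0042
320 133 249 along 0.0161 across -0.0043
360 134 250 along 0.0329 across -0.0045
440 135 253 along 0.0657 across -0.0048
```

View pics/w22.png

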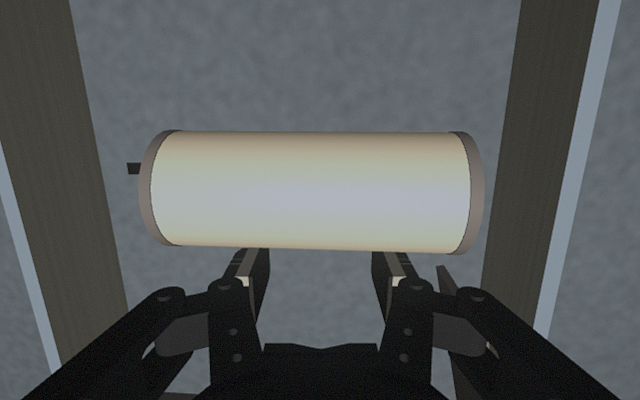

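arm_command([
  {"x":0,"y":0,"z":-0.0015,"roll":0,"fingers":0.6},
  {"x":0,"y":0,"z":-0.002,"roll":0,"fingers":0.6},
  {"x":0,"y":0,"z":0,"roll":0,"fingers":0.6},
  {"x":0,"y":0,"z":0,"roll":0,"fingers":0.6},
])

```text
clock: 25.62
eef_pos: [0.5515, 0.1942, 0.0073]
tool_rot: [-0.516, -0.501, 0.53, -0.449]
ft_force: [-0.4, 0.4, 0.1]
grip_width: 0.0512
```

Run:
```python
from h import *
o,R=toolinfo();c=snap('wrist','w23');t=o['eef_pos'];print('tcp rel',(t-M)@U,(t-M)@V)
rel(c,(180,260,320,360,440),70,270)
```

```text
t 25.62 tcp [0.5515 0.1942 0.0073] x [-0.065  0.042 -0.997] y [ 0.993 -0.094 -0.069] z [-0.097 -0.995 -0.035] yang -0.0949 f [-0.44  0.37  0.11] g 0.0512 q [ 0.31  0.62 -0.03  0.97  0.06  1.97]
tcp rel 0.01548034120640532 -0.038012525326072
180 132 243 along -0.0451 across 0.0002
260 132 246 along -0.0097 across 0.0
320 133 248 along 0.0161 across -0.0002
360 133 249 along 0.0329 across -0.0002
440 134 252 along 0.0657 across -0.0006
```

The axis is now on the mark within 1 mm. I back off and rise straight out.

arm_command([
  {"x":0,"y":0,"z":0.003,"roll":0,"fingers":0.6},
  {"x":0,"y":0,"z":0.004,"roll":0,"fingers":0.6},
  {"x":0,"y":0,"z":0,"roll":0,"fingers":0.6},
  {"x":-0.01,"y":0,"z":0,"roll":0,"fingers":0.6},
  {"x":-0.02,"y":0,"z":0,"roll":0,"fingers":0.6},
  {"x":-0.03,"y":0,"z":0,"roll":0,"fingers":0.6},
  {"x":-0.03,"y":0,"z":0,"roll":0,"fingers":0.6},
  {"x":-0.03,"y":0,"z":0,"roll":0,"fingers":0.6},
  {"x":-0.03,"y":0,"z":0,"roll":0,"fingers":0.6},
  {"x":-0.02,"y":0,"z":0,"roll":0,"fingers":0.6},
  {"x":0,"y":0,"z":0,"roll":0,"fingers":0.6},
])

```text
clock: 26.58
eef_pos: [0.5606, 0.1769, 0.1862]
tool_rot: [-0.515, -0.501, 0.532, -0.448]
ft_force: [1.3, 1.3, 0.2]
grip_width: 0.0513
```

Run:
```python
from h import *
o,R=toolinfo();c=snap('wrist','w24');d=snap('side','d24');s=snap('scene','s24')
cv2.imwrite('pics/c24.png',cv2.resize(np.hstack([d['frame'][140:380,180:440],s['frame'][120:360,220:540]])[:,:,::-1],None,fx=1.37,fy=1.37))
```

```text
t 26.58 tcp [0.5606 0.1769 0.1862] x [-0.069  0.039 -0.997] y [ 0.993 -0.096 -0.072] z [-0.099 -0.995 -0.033] yang -0.0967 f [1.26 1.29 0.15] g 0.0513 q [0.28 0.48 0.24 1.38 0.06 1.94]
```

View pics/w24.png

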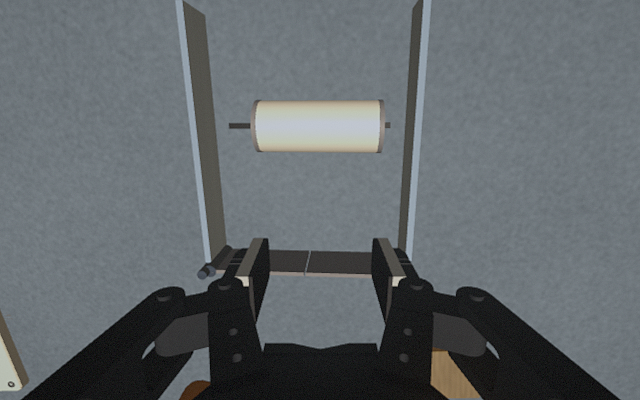

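View pics/c24.png

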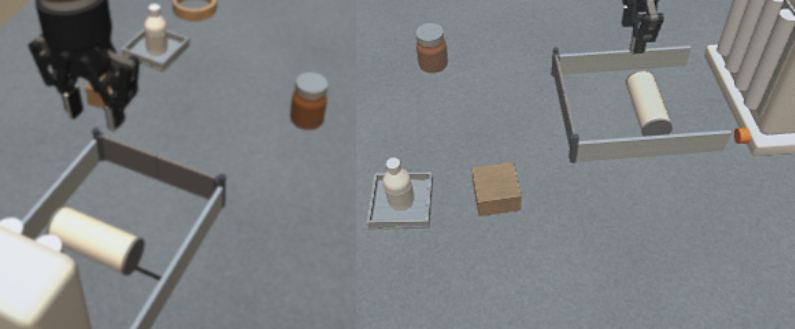

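Run:
```python
from h import *
c=load('w24');m=ray(c,[(229,126),(391,125)],0);print(m,m.mean(0),np.linalg.norm(m[0]-m[1]))
M0=m.mean(0)
rel(c,(270,300,320,340,370),85,170)
for a,b in(((252,126),(385,126)),):
    p=ray(c,[a,b],.025);print('ends along',(p-M)@U,'mid',((p.mean(0)-M)@U))
g=c['frame'][110:140,215:400].astype(int);print(g[16,:25].sum(1)//3,g[15,160:185].sum(1)//3)
S=load('s24')
for n,px in(('carton0',None),):
    a=load('scene0')['frame'].astype(int);b=S['frame'].astype(int)
    for nm,(x0,y0,x1,y1) in dict(carton=(298,232,348,282),jar=(258,133,292,178),tape=(145,245,205,297)).items():
        print(nm,np.abs(a-b)[y0:y1,x0:x1].mean())
```

```text
[[0.45466781 0.24079132 0.        ]
 [0.62465413 0.22596201 0.        ]] [0.53966097 0.23337666 0.        ] 0.17063194042193175
270 101 151 along -0.0349 across 0.0004
300 101 151 along -0.0054 across 0.0003
320 100 151 along 0.0141 across 0.0007
340 100 151 along 0.0334 across 0.0007
370 100 152 along 0.062 across 0.0002
ends along [-0.05283474  0.07616873] mid 0.011666991602988988
[100 124 123 122 122 123 122 123 123 127 126 124 126 115  70  48  58  57
  57  56  60  59  58  57  56] [197 199 199 201 190 151 146 148 151 136  81  75  77  74  76 105 126 122
 122 117 118 119 122 121 122]
carton 3.4113333333333333
jar 3.2738562091503267
tape 3.341559829059829
```

Every check holds: the axis is within 1 mm of the mark, the tube is parallel to it and about 12 mm off centre along it. The flaps are shut, the bystanders are unchanged and the bottle stands in the tray. I'm handing in.

```bash
python3 -c "
from h import *
print(job_done())"
```

```text
the job is handed in; nothing more can be done
None
```

The job is handed in at about 27 s of the 69 s allowed; handing in reports no verdict.

**What I did:**
- I set the glue bottle upright in the steel tray.
- I turned the tube in place by about 0.24 rad. The open fingers pushed on opposite sides near its two ends, without gripping it.
- I rolled it with two fingertips through the flaps and onto the mark, then lifted clear.

**Last checks in the images:**
- **Tube:** its axis is within about 1 mm of the mark line and within about 0.01 rad of parallel. Its middle is about 12 mm off the line's centre, against the 25 mm allowed.
- **Flaps and bottle:** both flaps look shut, and the bottle stands upright in the tray.
- **Bystanders:** the carton, jar and tape look unchanged from the first picture.
- **Forces:** the largest wrist force I read at the end of a move while pushing was about 5 N. I could not see force peaks during the moves.

**What disagreed:** the tool drifted up to about 0.08 rad from vertical during the moves, with no visible effect. Tube yaw readings from different views differed by about 0.02 rad; some wrist readings were off by more because the tube was cut off in the picture, and I did not use those.

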